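# Set up the smoothie corner

## Robot

A 6-joint arm with a two-finger parallel gripper is mounted at the origin on the work surface. World frame = base frame: x ahead of the robot, y to its left, z up, the work surface at z = 0. Lengths are in m, angles in degrees, forces in N, time in s.
With the tool pointing down it reaches from about 0.25 to 0.725 m from the base axis. Payload 9.7 kg.
Tool frame: the origin (TCP) lies between the finger pads; the fingertips stand 22 mm ahead of it and the grasp point (between the pads) lies 3 mm ahead of it; z points along the fingers, y is the line along which they close (so a half turn about z gives the same grasp; the last joint's range is limited). The gripper opens to 85 mm and grips with 20 to 120 N. Pads are 22 mm wide; open, the fingers measure 114 mm over their backs; the gripper's body (76 mm by 85 mm) begins 54 mm behind the grasp point. The pads swing forward as they close: fully open they stand 13 mm farther back than shut.
Start: joints at [65.776, 4.979, 10.078, 95.1, 0, 90], TCP at [0.226, 0.502, 0.253] pointing down, gripper open.
Joint ranges: [-179.16, 179.16], [-48.56, 103.87], [-65.8, 70.77], [-126.05, 130.52], [-82.76, 87.17], [-180, 180]. Speed limits (degrees/s): [127.2, 127.2, 147.25, 180, 180, 180].

## Interface

Orientations are given as [roll, pitch, yaw] about the fixed x, y, z axes, in that order (R = Rz(yaw) Ry(pitch) Rx(roll)).
In Python, from workcell import bot, viewer, finder gives the robot as it stands.
- The arm moves only by the tool move_arm, never from a script. Its arguments are lists of equal length, an entry for each row: "offset": the shift along the tool's x, y, z in cm, a list of three; "twist": the turn, a rotation vector about the tool's x, y, z in rad, a list of three; "grip": the opening, from 0 (shut) to 1 (fully open). In form: {"offset": [[x, y, z], ...], "twist": [[ax, ay, az], ...], "grip": [grip, ...]}. A call has 1 to 5 rows; each row shifts and turns the commanded pose from where the row before left it, along the tool's axes as they then stand; what a row does not reach is not made up. A row lasts 1/10 s, in which the tool goes at most 50 mm and 8.59 degrees, less where a joint would pass 70% of its speed; a pose out of reach is approached as far as the arm can. A call is refused whole if a number of a shift passes 5 or a number of a turn 0.15, either way. A call with a gripper value outside its range is refused whole. The fingers move at their own pace and stop on an object; "force" is the grip in N (left out, the last holds). Time passes only in rows, so rows that do not move let the fingers close. It gives the time, the measured TCP pose, the force, the opening and the grip force at its end, in the units of the state.
- bot.get_obs(): the state, without advancing time (a new reading comes with each control period).
- viewer.camera(name): name is "scene" or "top" or "wrist"; returns a dict with "color" (400x640x3 uint8, red, green, blue), "depth" (400x640 float32, m along the optical axis (not along the pixel's ray), 0 where there is no reading), "vfov" (degrees; the focal length in pixels is half the picture's height over the tangent of half this angle, whatever the lens; pixels are square), "cx", "cy" (the principal point, pixels), "position" and "attitude" of the camera in the world; the wrist camera has in their place "tool_from_camera" (4x4, takes a point from camera to tool coordinates, whose origin is the TCP and whose axes are the flange's). Camera axes: x right, y down, z forward; pixel columns grow to the right and rows downward; lengths in m; the calibration is good to about 2 mm. A picture is of the moment at which its call begins: read the wrist's pose just before it.
- bot.job_done(): hands the job in; it is judged then, once.
Trained networks look in a picture, given as the dict that the camera call returned (one of the last four; its "shot" number tells which), for a name from the list of things; names that differ only in an ending like _2 or _b are one class to them, and where a whole thing is asked for, a point or a joint stands for the part that bears it (a point fixed in the world has none). Each returns a list of dicts, best first, with "p" (0 to 1); they miss things now and then, are a little off and sometimes report something else, mostly with a low value. They report only what shows in the picture. A call takes as long as a camera call. They do not tell look-alikes from the thing itself.
- finder.boxes_of(picture, thing): "position" ([column, row] in pixels, amid what is visible of it).
- finder.pinpoint(picture, thing): "position" ([column, row] in pixels: a listed point, or the origin of a listed thing).
The state is a dict: "time": time; "q": joint angles; "qd": joint speeds; "joint_efforts": joint torques, N m; "ee_pos": TCP position; "tcp_rot": TCP orientation; "wrist_force": force on the tool from outside, world axes, zero at the start; "torque": the same for the moment, N m; "opening": finger opening in m; "grasp_force": force on a finger pad.
Only numpy, scipy, OpenCV 4.12 (cv2) and the standard library are available. Lean on these libraries where they do the work, as an engineer would, in place of code of your own. Each camera call takes 0.05 s, during which the arm holds its last target. There are 200 camera calls.

## Task

Set up the smoothie corner: set the jug on the blender base and twist it clockwise until it is locked tight, and stand every ingredient jar upright in the rolling caddy. Then, with all the jars aboard, push the caddy forward by its red handle bar until all four castors trail straight behind, and steer it onto the red mat so that it stands centred and square on it. Roll the caddy, never lift it, and leave the other things on the counter where they are.

Things in the scene. Friction and masses are not known exactly. Their poses are not given: they have to be found in the camera images.
- blender: blender base fixed to the counter: round black housing 128 mm wide, dark steel collar on top. Origin under its centre, z up. Inside the collar four inward steel lugs with sloping undersides sit at its +x, +y, -x, -y sides, each marked by a red tab on the collar; the four openings between them, 46 degrees wide, lie at 45 degrees to its axes
- blender_seat (a point): centre of the flat seat inside the blender's collar, 80 mm above the counter, axes as the base. The jug's foot stands on it. The collar rises 24 mm above the seat and is 90 mm wide inside; the tops of its lugs are 15 mm above the seat, and the clear passage inside the lugs is 77 mm wide
- jug: clear blender jug, grey lid screwed on, 0.42 kg, 198 mm high in all; origin under the centre of its foot, z up its axis. Foot 69 mm wide, 30 mm high, with four lugs (12 mm wide, 6 mm high, 84 mm over their tips) at its +x, +y, -x, -y sides, flush with its underside. Above: body 96 mm, lid 100 mm wide, loop handle out to 87 mm from the axis at +x
- jug_foot (a point): centre of the jug's underside, axes as the jug. Fitting: over the seat, turned 45 degrees from the base's axes (any of four ways, 10 degrees of play), lower it till its foot stands on the seat, then turn it 45 degrees clockwise from above (negative yaw) until its lugs bite under the base's, at the red tabs, axes in line with the base's; a stop follows. Tightening takes 0.3 to 0.6 N m
- jug_grip (a point): point on the jug's axis, 184 mm above its underside, axes as the jug, in the black upright grip fin on the lid: 60 mm long along the jug's x, 14 mm thick along its y, from 162 mm (lid top) to 198 mm above the underside
- caddy: rolling caddy, 0.7 kg empty: white tray 180 mm long (x), 164 mm wide (y) on four swivel castors, 230 mm wide over these. Origin on the counter under the tray's centre, x forward, z up. Red handle bar at the rear. It rolls with under 2 N and can be pushed, pulled and turned by the bar
- caddy_bar (a point): centre of the caddy's red handle bar, 118 mm behind the origin and 140 mm above the counter, axes as the caddy; the bar is 110 mm long along y, 12 mm thick along x, 14 mm high, on two thin uprights 96 mm apart
- caddy_floor (a point): centre of the tray's floor, 46 mm above the counter, axes as the caddy; the tray is 172 mm (x) by 156 mm (y) inside, its solid rim 20 mm high with a thin wire guard rail above it, 40 mm above the floor. Four jars fit two by two
- mat: flat red table mat with a pale border line, 0.8 mm thick, 270 mm (x) by 250 mm (y), fixed on the counter and rolled onto without a bump. Origin at its centre; its x axis is the way the caddy faces when parked
- castor_fl_axle (a point): wheel centre of the front left castor (25 mm wheel), pivoting about the upright line at x 75, y 90 mm in the caddy's frame; the wheel lies 14 mm from it on this frame's -x side. Trailing straight, this frame has the caddy's axes and the wheel is behind its pivot. It stands anyhow at the start and swings into line in about 60 mm of straight pushing
- castor_fr_axle (a point): wheel centre of the front right castor (25 mm wheel), pivoting about the upright line at x 75, y -90 mm in the caddy's frame; the wheel lies 14 mm from it on this frame's -x side. Trailing straight, this frame has the caddy's axes and the wheel is behind its pivot. It stands anyhow at the start and swings into line in about 60 mm of straight pushing
- castor_rl_axle (a point): wheel centre of the rear left castor (25 mm wheel), pivoting about the upright line at x -75, y 90 mm in the caddy's frame; the wheel lies 14 mm from it on this frame's -x side. Trailing straight, this frame has the caddy's axes and the wheel is behind its pivot. It stands anyhow at the start and swings into line in about 60 mm of straight pushing
- castor_rr_axle (a point): wheel centre of the rear right castor (25 mm wheel), pivoting about the upright line at x -75, y -90 mm in the caddy's frame; the wheel lies 14 mm from it on this frame's -x side. Trailing straight, this frame has the caddy's axes and the wheel is behind its pivot. It stands anyhow at the start and swings into line in about 60 mm of straight pushing
- jar_oats: ingredient jar of oats, glass, yellow lid, 57 mm across, 70 mm high, about 0.17 kg, origin under its centre, z up; it may be absent
- jar_cocoa: ingredient jar of cocoa, glass, blue lid, 57 mm across, 70 mm high, about 0.17 kg, origin under its centre, z up; it may be absent
- jar_nuts: ingredient jar of nuts, glass, green lid, 57 mm across, 70 mm high, about 0.17 kg, origin under its centre, z up; it may be absent
- jar_seeds: ingredient jar of seeds, glass, orange lid, 57 mm across, 70 mm high, about 0.17 kg, origin under its centre, z up; it may be absent
- mug: teal mug, 76 mm across and 90 mm high, origin under its centre; not part of the job
- milk_jug: steel milk jug, about 86 mm across and 105 mm high, origin under its centre; not part of the job
- sugar_pot: white sugar pot with lid, 88 mm across and 84 mm high, origin under its centre; not part of the job
- espresso_cup: small white cup, 62 mm across and 58 mm high, origin under its centre; not part of the job
- spoon: steel teaspoon lying flat, 140 mm long; not part of the job
Not all that is in view belongs to the job. Leave any purple or turquoise look-alike of the jar_cocoa alone.

How it is judged:
By the outcome, as a careful person would: the job done as asked, in the order asked, and still so for the second after the job is handed in, with the robot touching nothing.
Of jar_oats, jar_cocoa, jar_nuts, jar_seeds only 3 to 4 are there at a start; the rules pass over those that are not, and their reading is None.
At some moment in a run one of jug, jar_oats, jar_cocoa, jar_nuts, jar_seeds may be knocked a few centimetres aside while the robot is not near it.
It also fails if it takes over 200 s, if anything falls off the work surface, if the arm or the gripper's body presses on something with over 40 N, if the wrist force passes 120 N, or if a joint passes its speed limit or range.

## Working session

There is one attempt and no reset: what is moved stays moved. The work goes in short steps, Python scripts to look and compute and a tool call to move; the robot and the scene stay as the last step left them, time stands still between calls to the robot, and variables do not carry over. Pictures are saved under pics/ and viewed, at most 14 in all, crops included, and the job is handed in when it is done.

Besides the shell and the picture viewer there is one more tool, called after "Emit:" as name(argument=value, ...) on one line, values as JSON. move_arm: Moves the arm, as the interface text tells. Its arguments: {"type":"object","properties":{"offset":{"type":"array","items":{"type":"array","items":{"type":"number"}}},"twist":{"type":"array","items":{"type":"array","items":{"type":"number"}}},"grip":{"type":"array","items":{"type":"number"}},"force":{"type":"number"}},"required":["offset","twist","grip"]}

```bash
ls; mkdir -p pics
cat > h.py <<'E'
import numpy as np, cv2
from scipy.spatial.transform import Rotation as R
from workcell import bot, viewer, finder
def cam(n):
    o=bot.get_obs(); p=viewer.camera(n); p['obs']=o; p['name']=n; return p
def pose(p):
    if 'tool_from_camera' in p:
        o=p['obs']; T=np.eye(4); T[:3,:3]=R.from_euler('xyz',o['tcp_rot'],degrees=True).as_matrix(); T[:3,3]=o['ee_pos']
        return T@np.array(p['tool_from_camera'])
    T=np.eye(4); T[:3,3]=p['position']; a=np.array(p['attitude'])
    T[:3,:3]=a if a.shape==(3,3) else R.from_euler('xyz',a,degrees=True).as_matrix(); return T
def ray(p,uv):
    f=200/np.tan(np.radians(p['vfov'])/2)
    d=np.array([(uv[0]-p['cx'])/f,(uv[1]-p['cy'])/f,1.]); T=pose(p); return T[:3,3],T[:3,:3]@d
def atz(p,uv,z):
    o,d=ray(p,uv); return o+d*(z-o[2])/d[2]
def deep(p,uv):
    o,d=ray(p,uv); return o+d*p['depth'][int(uv[1]),int(uv[0])]
def proj(p,X):
    T=pose(p); c=T[:3,:3].T@(np.array(X)-T[:3,3]); f=200/np.tan(np.radians(p['vfov'])/2)
    return np.array([p['cx']+f*c[0]/c[2],p['cy']+f*c[1]/c[2]])
def cloud(p):
    f=200/np.tan(np.radians(p['vfov'])/2); v,u=np.mgrid[:400,:640]; T=pose(p)
    d=np.stack([(u-p['cx'])/f,(v-p['cy'])/f,np.ones(u.shape)],-1)*p['depth'][...,None]
    return d@T[:3,:3].T+T[:3,3]
def save(p,n,crop=None,s=1):
    c=p['color'][...,::-1]
    if crop: c=c[crop[1]:crop[3],crop[0]:crop[2]]
    cv2.imwrite('pics/'+n+'.png',cv2.resize(c,None,fx=s,fy=s,interpolation=cv2.INTER_CUBIC))
E
python3 - <<'E'
from h import *
o=bot.get_obs(); print(o)
for n in ('top','scene'):
    p=cam(n); save(p,n+'0',s=1.25); print(n,p['vfov'],p['cx'],p['cy'],p['position'],p['attitude'])
    for t in ['blender','blender_seat','jug','jug_foot','jug_grip','caddy','caddy_bar','caddy_floor','mat','castor_fl_axle','castor_fr_axle','castor_rl_axle','castor_rr_axle','jar_oats','jar_cocoa','jar_nuts','jar_seeds']:
        print(t,[(np.round(r['position'],1).tolist(),round(r['p'],2),np.round(deep(p,r['position']),3).tolist()) for r in finder.pinpoint(p,t)[:3]])
E
```

```text
pics
{'time': 0.0, 'q': array([ 6.57741151e+01,  5.01161526e+00,  1.00321616e+01,  9.50978990e+01,
       -9.00420908e-04,  8.99994569e+01]), 'qd': array([-0.12313261,  0.0232385 ,  0.00730191, -0.08304181, -0.00872274,
       -0.03880482]), 'joint_efforts': array([-1.87658741e-03, -5.20385563e+01,  4.64807546e+01,  1.57444639e-02,
       -1.74616929e-05, -2.83339624e-06]), 'ee_pos': array([0.22560576, 0.50137956, 0.25255756]), 'tcp_rot': array([-1.79922647e+02,  8.99686933e-04,  1.55774659e+02]), 'wrist_force': array([ 0.31203383, -0.40547245, -0.11256746]), 'torque': array([-0.06926455, -0.0010425 , -0.00893774]), 'grasp_force': 0.0, 'opening': 0.08513931300782882}
top 46.7536458341635 312.99553174820494 205.0859197466246 [0.4375251  0.02143089 1.29657689] [-175.4034464    -0.19059786  -89.07019006]
blender [([463.2, 221.5], 0.79, [0.498, -0.375, 0.087])]
blender_seat [([474.5, 219.3], 0.9, [0.505, -0.407, 0.08])]
jug [([415.9, 172.6], 0.67, [0.619, -0.243, 0.125])]
jug_foot [([417.2, 166.8], 0.64, [0.628, -0.237, 0.163])]
jug_grip [([436.8, 158.0], 0.86, [0.645, -0.277, 0.196]), (
[... 1705 characters left out ...]
castor_fr_axle [([380.2, 190.3], 0.41, [0.53, 0.176, 0.086])]
castor_rl_axle [([427.6, 194.4], 0.55, [0.538, 0.334, 0.019]), ([186.1, 230.0], 0.5, [0.389, -0.319, 0.032])]
castor_rr_axle []
jar_oats [([415.0, 250.0], 0.93, [0.713, 0.167, 0.035]), ([260.0, 235.8], 0.6, [0.465, -0.146, 0.001]), ([378.3, 178.6], 0.36, [0.44, 0.229, 0.044])]
jar_cocoa [([199.9, 198.2], 0.88, [0.269, -0.252, 0.023]), ([192.1, 351.5], 0.83, [0.748, -0.39, 0.04]), ([296.0, 299.3], 0.75, [0.717, -0.152, 0.031])]
jar_nuts [([379.7, 189.6], 0.73, [0.484, 0.206, 0.043]), ([410.8, 251.0], 0.37, [0.711, 0.156, 0.034]), ([239.0, 307.4], 0.2, [0.735, -0.281, 0.101])]
jar_seeds [([373.2, 256.2], 0.76, [0.689, 0.063, 0.04])]
```

View pics/top0.png

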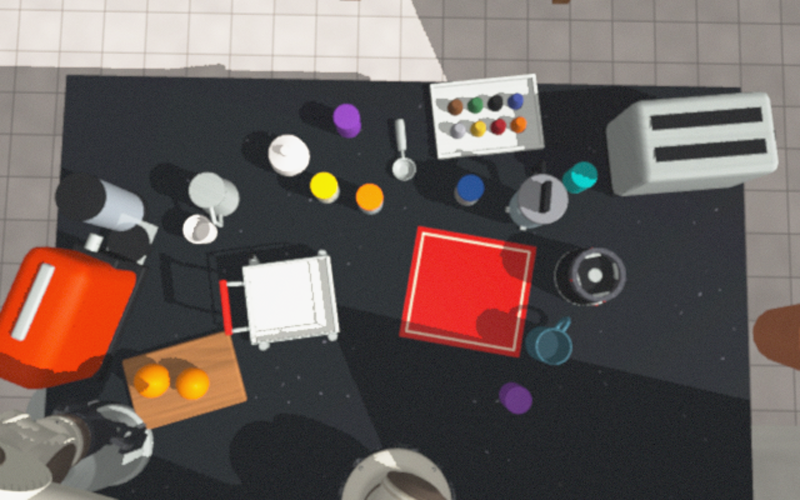

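View pics/scene0.png

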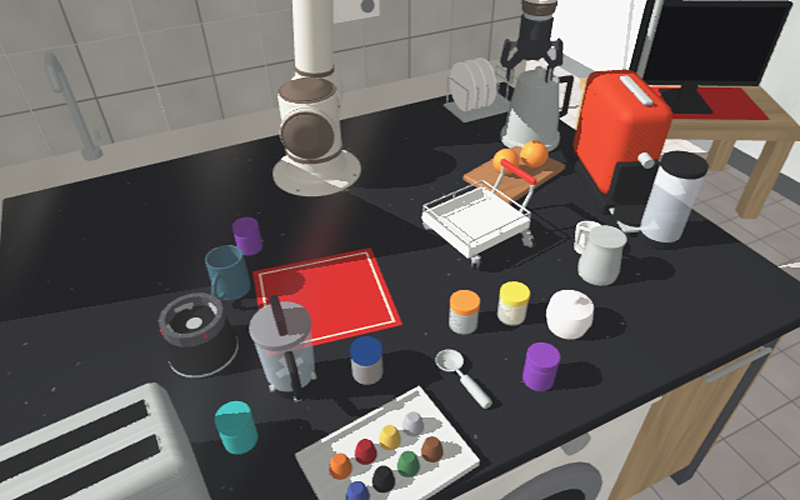

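The jars present are yellow oats (top view 324,187), orange seeds (370,198) and blue cocoa (470,188). The green nuts jar is absent. The look-alikes are purple at (347,120) and (515,397), and turquoise at (580,177). The blue-lidded jar with a glass body at (470,188) is the cocoa. I'll measure positions and check it in a crop.

```bash
cat >> h.py <<'E'
def mask(p,lo,hi):
    h=cv2.cvtColor(p['color'],cv2.COLOR_RGB2HSV); return cv2.inRange(h,np.array(lo),np.array(hi))>0
def mrect(P):
    (c,s,a)=cv2.minAreaRect((P[:,:2]*1000).astype(np.float32)); return np.round(np.array(c)/1000,4),np.round(s,1),round(a,1)
E
python3 - <<'E'
from h import *
p=cam('top'); s=cam('scene'); save(p,'crop1',(240,100,520,300),2.8)
for q in (p,s):
    X=cloud(q); z=X[...,2]; print(q['name'])
    for n,lo,hi in (('oats',(22,120,80),(34,255,255)),('seeds',(8,150,120),(20,255,255)),('cocoa',(105,120,40),(122,255,255))):
        m=mask(q,lo,hi)&(z>.05)&(z<.08)&(X[...,0]>.5)&(X[...,0]<.76)&(abs(X[...,1])<.3)
        if m.sum()>10: print(n,m.sum(),mrect(X[m]),X[m].mean(0).round(3))
    m=(z>.185)&(z<.21)&(abs(X[...,0]-.64)<.09)&(abs(X[...,1]+.27)<.08); print('fin',m.sum(),mrect(X[m]),X[m][:,2].mean())
    m=(z>.15)&(z<.175)&(abs(X[...,0]-.64)<.12)&(abs(X[...,1]+.27)<.1); print('lid',m.sum(),mrect(X[m]))
    m=(z>.095)&(z<.112)&(abs(X[...,0]-.5)<.08)&(abs(X[...,1]+.405)<.08); print('collar',m.sum(),mrect(X[m]))
    r=mask(q,(0,150,80),(6,255,255))|mask(q,(174,150,80),(180,255,255))
    m=r&(z<.01)&(abs(X[...,0]-.47)<.2)&(abs(X[...,1]+.15)<.2); print('mat',mrect(X[m]))
    m=r&(z>.1)&(z<.16)&(abs(X[...,0]-.43)<.1)&(abs(X[...,1]-.345)<.06); print('bar',m.sum(),mrect(X[m]),X[m].mean(0))
    m=(z>.055)&(z<.1)&(abs(X[...,0]-.44)<.13)&(abs(X[...,1]-.225)<.098)&(q['color'].min(-1)>110); print('rim',m.sum(),mrect(X[m]))
    m=(z>.04)&(z<.05)&(abs(X[...,0]-.44)<.13)&(abs(X[...,1]-.225)<.11)&(q['color'].min(-1)>100); print('floor',m.sum(),mrect(X[m]))
E
```

```text
top
oats 354 (array([0.6869, 0.1689]), array([54.9, 55.3]), 76.7) [0.686 0.169 0.069]
seeds 265 (array([0.6639, 0.0693]), array([52.5, 53.6]), 1.8) [0.665 0.073 0.069]
cocoa 338 (array([ 0.6878, -0.1474]), array([54.8, 54.4]), 52.9) [ 0.688 -0.147  0.069]
fin 170 (array([ 0.6481, -0.2778]), array([14.9, 60. ]), 85.5) 0.19577020088992897
lid 1071 (array([ 0.6484, -0.277 ]), array([98.2, 97.9]), 46.9)
collar 574 (array([ 0.5022, -0.4081]), array([112. , 109.2]), 89.9)
mat (array([ 0.4679, -0.1537]), array([273.7, 253.2]), 80.8)
bar 242 (array([0.4242, 0.3479]), array([107.9,  13.5]), 9.3) [0.42334494 0.34764322 0.14438755]
rim 598 (array([0.4403, 0.2364]), array([164.1, 188.8]), 8.5)
floor 3597 (array([0.4404, 0.2311]), array([195. , 177.7]), 8.7)
scene
oats 382 (array([0.6875, 0.1678]), array([54.5, 57.4]), 58.9) [0.691 0.166 0.069]
seeds 392 (array([0.6643, 0.0701]), array([56. , 57.2]), 69.8) [0.668 0.068 0.068]
cocoa 484 (array([ 0.6894, -0.1476]), array([53.3, 56.7]), 65.1) [ 0.693 -0.149  0.068]
fin 185 (array([ 0.6504, -0.2782]), array([14.3, 60.2]), 85.2) 0.196080990882941
lid 1360 (array([ 0.6511, -0.2783]), array([99. , 98.9]), 86.4)
collar 737 (array([ 0.5044, -0.4086]), array([112.6, 111.1]), 42.9)
mat (array([ 0.4667, -0.1508]), array([271.7, 256.2]), 81.2)
bar 177 (array([0.4239, 0.3489]), array([108.1,  17.4]), 7.8) [0.42866898 0.34649107 0.14353114]
rim 962 (array([0.4405, 0.2349]), array([168.6, 191.1]), 8.5)
floor 1742 (array([0.4421, 0.2315]), array([194.1, 183.7]), 8.0)
```

View pics/crop1.png

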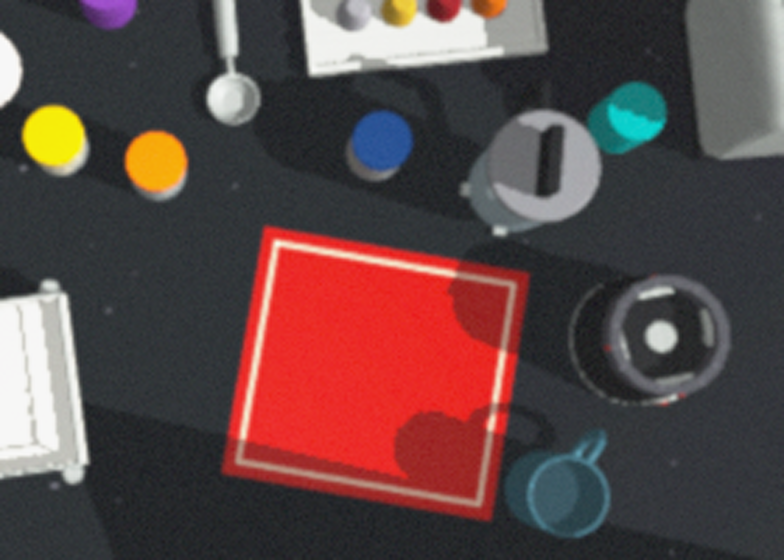

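Emit:
move_arm(offset=[[0, 0, -5], [-3.9, -3, 0], [-3.9, -3, 0], [-3.9, -3, 0], [-3.9, -3, 0]], twist=[[0, 0, 0], [0, 0, 0], [0, 0, 0], [0, 0, 0], [0, 0, 0]], grip=[1, 1, 1, 1, 1])

```text
time: 2.4
ee_pos: [0.3191, 0.3266, 0.3034]
tcp_rot: [180.0, 0.0, 155.8]
wrist_force: [-0.1, 1.1, -0.5]
opening: 0.0857
grasp_force: 0.0
```

Emit:
move_arm(offset=[[-3.9, -3, 0], [-3.9, -3, 0], [-3.9, -3, 0], [-3.9, -3, 0], [-3.9, -3, 0]], twist=[[0, 0, 0], [0, 0, 0], [0, 0, 0], [0, 0, 0], [0, 0, 0]], grip=[1, 1, 1, 1, 1])

```text
time: 2.9
ee_pos: [0.4354, 0.1094, 0.3036]
tcp_rot: [180.0, 0.0, 155.8]
wrist_force: [0.7, 1.0, 0.6]
opening: 0.0854
grasp_force: 0.0
```

Emit:
move_arm(offset=[[-3.9, -3, 0], [-3.9, -3, 0], [-3.9, -3, 0], [-3.9, -3, 0], [-3.9, -3, 0]], twist=[[0, 0, 0], [0, 0, 0], [0, 0, 0], [0, 0, 0], [0, 0, 0]], grip=[1, 1, 1, 1, 1])

```text
time: 3.4
ee_pos: [0.5518, -0.1076, 0.3034]
tcp_rot: [180.0, 0.0, 155.8]
wrist_force: [0.6, 0.8, 0.4]
opening: 0.0853
grasp_force: 0.0
```

Emit:
move_arm(offset=[[-3.9, -3, 0], [-3.9, -3, 0], [0, 0, 0], [0, 0, 0], [0, 0, 0]], twist=[[0, 0, 0], [0, 0, 0], [0, 0, -0.15], [0, 0, -0.15], [0, 0, -0.03]], grip=[1, 1, 1, 1, 1])

```text
time: 3.9
ee_pos: [0.5979, -0.1927, 0.3027]
tcp_rot: [180.0, -0.1, 174.8]
wrist_force: [0.3, -0.8, 0.5]
opening: 0.0849
grasp_force: 0.0
```

```bash
cat >> h.py <<'E'
def go(X,yaw=None):
    o=bot.get_obs(); M=R.from_euler('xyz',o['tcp_rot'],degrees=True).as_matrix()
    d=M.T@(np.array(X)-o['ee_pos'])*100; s='go cm '+str(d.round(2))
    if yaw is not None: s+=' twist z rad %.3f'%(-np.radians((yaw-o['tcp_rot'][2]+180)%360-180))
    print(s,'q',o['q'].round(0))
E
python3 - <<'E'
from h import *
q=cam('wrist'); save(q,'w1')
X=cloud(q); z=X[...,2]
m=(z>.185)&(z<.21)&(abs(X[...,0]-.64)<.09)&(abs(X[...,1]+.27)<.08); print('fin',m.sum(),mrect(X[m]),X[m][:,2].mean())
m=(z>.15)&(z<.175)&(abs(X[...,0]-.64)<.12)&(abs(X[...,1]+.27)<.1); print('lid',m.sum(),mrect(X[m]))
m=(z>.095)&(z<.112)&(abs(X[...,0]-.5)<.08)&(abs(X[...,1]+.405)<.08); print('collar',m.sum(),m.sum() and mrect(X[m]))
go([.649,-.278,.25],175.2)
E
```

```text
fin 567 (array([ 0.6483, -0.2768]), array([13.3, 59.9]), 86.1) 0.19368685473980918
lid 4933 (array([ 0.6447, -0.2739]), array([100. ,  88.3]), 44.2)
collar 3774 (array([ 0.503 , -0.4083]), array([110.5, 110.1]), 68.3)
go cm [-5.89 -8.06  5.3 ] twist z rad -0.008 q [-18.  18.  31. 103.  -0. -13.]
```

View pics/w1.png

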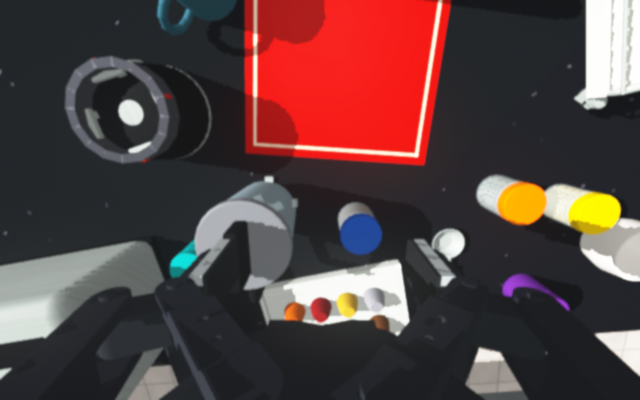

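The jug lid sits under the gripper at (245,230) with the fin between the fingers, and the blender is at (118,108). Next I'll read the base's angle from the red tabs.

```bash
cat >> h.py <<'E'
def tabs(q,c=(.503,-.4083)):
    X=cloud(q); z=X[...,2]; d=X[...,:2]-np.array(c); r=np.hypot(d[...,0],d[...,1]); a=np.degrees(np.arctan2(d[...,1],d[...,0]))
    m=(mask(q,(0,90,60),(10,255,255))|mask(q,(170,90,60),(180,255,255)))&(r<.075)&(z>.07)
    print('tabs',[(round(x),round(w*1000),round(h,3)) for x,w,h in zip(a[m],r[m],z[m])][:60])
    m=(r>.037)&(r<.0435)&(z>.088)&(z<.1)&(q['color'].min(-1)>100)
    print('lugs',np.histogram(a[m],bins=np.arange(-180,181,10))[0])
E
python3 - <<'E'
from h import *
tabs(cam('wrist')); tabs(cam('top'))
E
```

```text
tabs [(107, 55, np.float64(0.095)), (108, 55, np.float64(0.092)), (108, 55, np.float64(0.09)), (106, 55, np.float64(0.097)), (106, 55, np.float64(0.097)), (106, 55, np.float64(0.094)), (106, 56, np.float64(0.094)), (107, 55, np.float64(0.089)), (107, 54, np.float64(0.086)), (107, 55, np.float64(0.084)), (104, 56, np.float64(0.102)), (104, 56, np.float64(0.1)), (104, 57, np.float64(0.098)), (104, 57, np.float64(0.097)), (104, 57, np.float64(0.095)), (104, 57, np.float64(0.093)), (106, 54, np.float64(0.084)), (103, 55, np.float64(0.101)), (103, 56, np.float64(0.1)), (103, 57, np.float64(0.1)), (103, 57, np.float64(0.099)), (103, 57, np.float64(0.095)), (103, 57, np.float64(0.093)), (104, 56, np.float64(0.089)), (104, 55, np.float64(0.085)), (102, 55, np.float64(0.099)), (102, 56, np.float64(0.1)), (102, 57, np.float64(0.1)), (102, 57, np.float64(0.097)), (102, 57, np.float64(0.094)), (102, 57, np.float64(0.091)), (103, 56, np.float64(0.088)), (101, 55, np.float64(0.101)), (100, 57, np.float64(0.102)), (101, 57, np.float64(0.1)), (101, 57, np.float64(0.097)), (101, 57, np.float64(0.096)
[... 204 characters left out ...]
091)), (17, 55, np.float64(0.099)), (16, 55, np.float64(0.096)), (16, 56, np.float64(0.095)), (15, 56, np.float64(0.091)), (15, 55, np.float64(0.103)), (15, 55, np.float64(0.101)), (14, 56, np.float64(0.099)), (13, 56, np.float64(0.095)), (14, 56, np.float64(0.095)), (15, 56, np.float64(0.094)), (15, 57, np.float64(0.092)), (13, 56, np.float64(0.102)), (13, 56, np.float64(0.101)), (14, 56, np.float64(0.1)), (14, 57, np.float64(0.099)), (14, 57, np.float64(0.096))]
lugs [31 32 30 10  0  0  0  1 28 39 35 32 11  0  0  0  1 17 22 21 17  2  0  0
  0  0  0  0  5  3  0  0  0  0  2 30]
tabs [(-168, 56, np.float64(0.103))]
lugs [2 5 6 0 0 0 0 0 1 5 4 5 0 0 0 0 0 0 0 0 0 0 0 0 0 0 0 0 0 0 0 0 0 0 0 0]
```

Emit:
move_arm(offset=[[-3, -4, 0], [-2.9, -4, 0], [0, 0, 0], [0, 0, 3], [0, 0, 0]], twist=[[0, 0, 0], [0, 0, 0], [0, 0, 0], [0, 0, 0], [0, 0, 0]], grip=[1, 1, 1, 0.7, 0.7])

```text
time: 4.55
ee_pos: [0.6472, -0.275, 0.2681]
tcp_rot: [179.9, -0.4, 174.5]
wrist_force: [-0.2, 0.6, -0.9]
opening: 0.0602
grasp_force: 0.0
```

Run:
```python
from h import *
go([.649,-.2775,.19],175.4)
```

```text
go cm [-0.26 -0.25  7.8 ] twist z rad -0.015 q [-23.  30.  43. 103.   0. -18.]
```

Emit:
move_arm(offset=[[-0.2, -0.25, 0], [0, 0, 3], [0, 0, 3], [0, 0, 1.8], [0, 0, 0]], twist=[[0, 0, -0.015], [0, 0, 0], [0, 0, 0], [0, 0, 0], [0, 0, 0]], grip=[0.7, 0.7, 0.7, 0.7, 0.7], force=90)

```text
time: 5.05
ee_pos: [0.6497, -0.2778, 0.1955]
tcp_rot: [180.0, -0.0, 175.6]
wrist_force: [-0.3, 0.2, 0.2]
opening: 0.0599
grasp_force: 0.0
```

Emit:
move_arm(offset=[[0, 0, 0], [0, 0, 0], [0, 0, 0], [0, 0, 0], [0, 0, 0]], twist=[[0, 0, 0], [0, 0, 0], [0, 0, 0], [0, 0, 0], [0, 0, 0]], grip=[0, 0, 0, 0, 0])

```text
time: 5.55
ee_pos: [0.6506, -0.2783, 0.1976]
tcp_rot: [-180.0, 0.2, 175.6]
wrist_force: [0.3, 1.7, 5.3]
opening: 0.0117
grasp_force: 90.3
```

Emit:
move_arm(offset=[[0, 0, 0], [0, 0, 0], [0, 0, 0], [0, 0, 0], [0, 0, 0]], twist=[[0, 0, 0], [0, 0, 0], [0, 0, 0], [0, 0, 0], [0, 0, 0]], grip=[0, 0, 0, 0, 0])

```text
time: 6.05
ee_pos: [0.6506, -0.2783, 0.1976]
tcp_rot: [-180.0, 0.2, 175.5]
wrist_force: [1.1, 1.8, 5.6]
opening: 0.0123
grasp_force: 90.3
```

Emit:
move_arm(offset=[[0, 0, -1], [0, 0, -2], [0, 0, -3], [0, 0, -4], [0, 0, -4]], twist=[[0, 0, 0], [0, 0, 0], [0, 0, 0], [0, 0, 0], [0, 0, 0]], grip=[0, 0, 0, 0, 0])

```text
time: 6.55
ee_pos: [0.6496, -0.2782, 0.334]
tcp_rot: [-180.0, -0.0, 175.5]
wrist_force: [1.7, -1.8, -4.4]
opening: 0.0118
grasp_force: 88.7
```

Emit:
move_arm(offset=[[0, 0, 0], [0, 0, 0], [0, 0, 0], [0, 0, 0], [0, 0, 0]], twist=[[0, 0, 0.1], [0, 0, 0.1], [0, 0, 0.1], [0, 0, 0.1], [0, 0, 0.09]], grip=[0, 0, 0, 0, 0])

```text
time: 7.05
ee_pos: [0.6502, -0.2784, 0.332]
tcp_rot: [-180.0, -0.1, 147.2]
wrist_force: [-0.7, -0.9, -4.5]
opening: 0.0125
grasp_force: 88.6
```

Run:
```python
from h import *
go([.503,-.4083,.32],147.5); print(bot.get_obs()['ee_pos'],bot.get_obs()['tcp_rot'])
```

```text
go cm [  5.35 -18.89   1.22] twist z rad -0.005 q [-23.  36.  59. 113.  -0.  10.]
[ 0.65018413 -0.27841188  0.33204281] [-1.79982626e+02 -6.18126312e-02  1.47233250e+02]
```

Emit:
move_arm(offset=[[1.1, -3.8, 0], [1.1, -3.8, 0], [1.1, -3.8, 0], [1.1, -3.8, 0], [0.95, -3.7, 0]], twist=[[0, 0, 0], [0, 0, 0], [0, 0, 0], [0, 0, 0], [0, 0, 0]], grip=[0, 0, 0, 0, 0])

```text
time: 7.55
ee_pos: [0.5019, -0.4098, 0.3325]
tcp_rot: [-180.0, -0.0, 147.5]
wrist_force: [-0.1, -0.4, -5.8]
opening: 0.0123
grasp_force: 88.9
```

Emit:
move_arm(offset=[[0, 0, 1], [0, 0, 1], [0, 0, 0], [0, 0, 0]], twist=[[0, 0, 0], [0, 0, 0], [0, 0, 0], [0, 0, 0]], grip=[0, 0, 0, 0])

```text
time: 7.95
ee_pos: [0.5035, -0.4088, 0.3124]
tcp_rot: [180.0, -0.0, 147.5]
wrist_force: [-0.3, -0.3, -4.0]
opening: 0.012
grasp_force: 88.9
```

Run:
```python
from h import *
go([.503,-.4083,.278],147.5); o=bot.get_obs(); print(o['ee_pos'],o['tcp_rot'],o['wrist_force'])
s=cam('scene'); t=cam('top')
save(s,'s1',(80,140,320,340),3)
for q in (s,t):
    X=cloud(q); z=X[...,2]; P=o['ee_pos']
    m=(z>.25)&(z<.29)&(np.hypot(X[...,0]-P[0],X[...,1]-P[1])<.06)&(q['color'].max(-1)>80); print(m.sum(), m.sum()>9 and mrect(X[m]))
    print([(r['p'],deep(q,r['position']).round(3)) for r in finder.pinpoint(q,'jug_foot')[:2]], [(r['position'],proj(q,[.503,-.4083,.08])) for r in finder.pinpoint(q,'blender_seat')[:2]])
```

```text
go cm [0.06 0.02 3.44] twist z rad -0.000 q [-39.  22.  37. 105.  -0.  -7.]
[ 0.50345857 -0.40882921  0.31240085] [ 1.79996579e+02 -4.67784474e-02  1.47471834e+02] [-0.30618892 -0.32728567 -3.95933905]
1291 (array([ 0.5076, -0.4082]), array([95.1, 98.5]), 3.4)
[(0.63, array([ 0.544, -0.401,  0.148])), (0.6, array([0.708, 0.156, 0.032]))] [([186.8, 230.9], array([154.67272165, 258.2376163 ]))]
930 (array([ 0.5008, -0.4029]), array([98.2, 90.5]), 10.5)
[] [([473.2, 220.9], array([474.98003075, 220.00731875])), ([511.4, 215.9], array([474.98003075, 220.00731875]))]
```

View pics/s1.png

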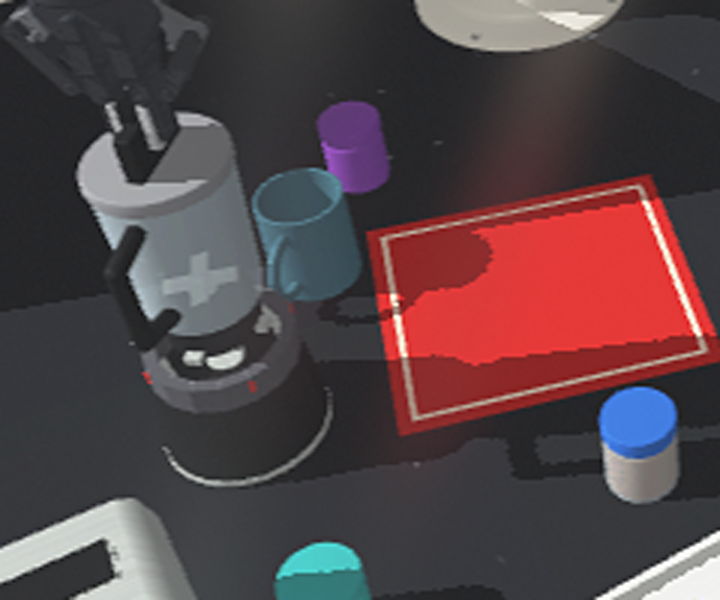

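Emit:
move_arm(offset=[[0, 0, 0.7], [0, 0, 0.7], [0, 0, 0.7], [0, 0, 0.3], [0, 0, 0]], twist=[[0, 0, 0], [0, 0, 0], [0, 0, 0], [0, 0, 0], [0, 0, 0]], grip=[0, 0, 0, 0, 0])

```text
time: 8.75
ee_pos: [0.5033, -0.4088, 0.2874]
tcp_rot: [180.0, -0.1, 147.5]
wrist_force: [0.3, 0.2, -5.0]
opening: 0.0121
grasp_force: 89.0
```

Emit:
move_arm(offset=[[0, 0, 0.4], [0, 0, 0.3], [0, 0, 0.2], [0, 0, 0], [0, 0, 0]], twist=[[0, 0, 0], [0, 0, 0], [0, 0, 0], [0, 0, 0], [0, 0, 0]], grip=[0, 0, 0, 0, 0])

```text
time: 9.25
ee_pos: [0.5035, -0.409, 0.2793]
tcp_rot: [-180.0, 0.0, 147.5]
wrist_force: [0.3, 0.5, -5.0]
opening: 0.012
grasp_force: 89.0
```

Emit:
move_arm(offset=[[0, 0, 0.2], [0, 0, 0.1], [0, 0, 0.1], [0, 0, 0], [0, 0, 0]], twist=[[0, 0, 0], [0, 0, 0], [0, 0, 0], [0, 0, 0], [0, 0, 0]], grip=[0, 0, 0, 0, 0])

```text
time: 9.75
ee_pos: [0.5037, -0.4089, 0.2776]
tcp_rot: [-180.0, 0.2, 147.5]
wrist_force: [-1.8, 1.9, 7.5]
opening: 0.0124
grasp_force: 91.1
```

Emit:
move_arm(offset=[[0, 0, 0], [0, 0, 0], [0, 0, 0], [0, 0, 0], [0, 0, 0]], twist=[[0, 0, 0.1], [0, 0, 0.1], [0, 0, 0.1], [0, 0, 0.1], [0, 0, 0.1]], grip=[0, 0, 0, 0, 0], force=110)

```text
time: 10.25
ee_pos: [0.5038, -0.4094, 0.2776]
tcp_rot: [179.9, 0.2, 118.6]
wrist_force: [0.1, -0.5, 8.1]
opening: 0.0115
grasp_force: 108.3
```

Run:
```python
from h import *
o=bot.get_obs(); print(o['torque'],o['wrist_force'],o['tcp_rot'],o['ee_pos'])
```

```text
[-0.12240483  0.29000182  0.21560897] [ 0.06665493 -0.5042232   8.0787855 ] [179.93453363   0.23654511 118.59661646] [ 0.5037746  -0.40935903  0.27762798]
```

Emit:
move_arm(offset=[[0, 0, 0], [0, 0, 0], [0, 0, 0], [0, 0, 0], [0, 0, 0]], twist=[[0, 0, 0.08], [0, 0, 0.08], [0, 0, 0.08], [0, 0, 0.05], [0, 0, 0]], grip=[0, 0, 0, 0, 0])

```text
time: 10.75
ee_pos: [0.5037, -0.4095, 0.2776]
tcp_rot: [179.9, 0.2, 102.1]
wrist_force: [0.9, -1.0, 7.1]
opening: 0.0118
grasp_force: 108.3
```

Run:
```python
from h import *
o=bot.get_obs(); print(o['torque'],o['wrist_force'],o['tcp_rot'],o['ee_pos'])
```

```text
[-0.22410681  0.45395654  0.23325516] [ 0.86281468 -0.95666778  7.09000389] [179.88066694   0.21912771 102.12377269] [ 0.50367741 -0.40948671  0.27764604]
```

Emit:
move_arm(offset=[[0, 0, 0], [0, 0, 0], [0, 0, 0]], twist=[[0, 0, 0.04], [0, 0, 0.04], [0, 0, 0]], grip=[0, 0, 0])

```text
time: 11.05
ee_pos: [0.5036, -0.4095, 0.2777]
tcp_rot: [179.9, 0.2, 97.7]
wrist_force: [-2.3, -2.9, 7.8]
opening: 0.0118
grasp_force: 122.4
```

Run:
```python
from h import *
o=bot.get_obs(); print(o['torque'],o['wrist_force'],o['tcp_rot'],o['ee_pos'])
```

```text
[-0.49936741  0.63889046  2.60968498] [-2.3299326  -2.9118831   7.76775301] [179.89111322   0.23446679  97.74185989] [ 0.50363236 -0.4094945   0.27770448]
```

Emit:
move_arm(offset=[[0, 0, 0], [0, 0, 0], [0, 0, 0], [0, 0, 0], [0, 0, 0]], twist=[[0, 0, 0], [0, 0, 0], [0, 0, 0], [0, 0, 0], [0, 0, 0]], grip=[0.7, 0.7, 0.7, 0.7, 0.7])

```text
time: 11.55
ee_pos: [0.5036, -0.409, 0.2751]
tcp_rot: [-180.0, -0.0, 97.6]
wrist_force: [-0.1, 0.1, 1.2]
opening: 0.0597
grasp_force: 0.0
```

Emit:
move_arm(offset=[[0, 0, -3], [0, 0, -4], [0, 0, -4], [0, 0, 0], [0, 0, 0]], twist=[[0, 0, 0], [0, 0, 0], [0, 0, 0], [0, 0, 0], [0, 0, 0]], grip=[0.7, 0.7, 0.7, 0.7, 0.7])

```text
time: 12.05
ee_pos: [0.5042, -0.4095, 0.3842]
tcp_rot: [179.9, 0.1, 97.6]
wrist_force: [0.0, -0.6, -0.7]
opening: 0.0601
grasp_force: 0.0
```

Run:
```python
from h import *
for n in ('wrist','scene','top'):
    q=cam(n); X=cloud(q); z=X[...,2]
    m=(z>.266)&(z<.29)&(np.hypot(X[...,0]-.503,X[...,1]+.409)<.06); print(n,'fin',m.sum(),m.sum()>9 and mrect(X[m]))
    m=(z>.22)&(z<.25)&(np.hypot(X[...,0]-.503,X[...,1]+.409)<.07); print('lid',m.sum()>9 and (mrect(X[m]),np.median(X[m][:,2])))
    for t,lo,hi in (('oats',(22,120,80),(34,255,255)),('seeds',(8,150,120),(20,255,255)),('cocoa',(105,120,40),(122,255,255))):
        m=mask(q,lo,hi)&(z>.05)&(z<.08)&(X[...,0]>.5)&(X[...,0]<.76)&(abs(X[...,1])<.3)
        if m.sum()>10: print(t,m.sum(),mrect(X[m]))
go([.688,-.1475,.2])
```

```text
wrist fin 1121 (array([ 0.5026, -0.4087]), array([13.9, 59.4]), 12.0)
lid ((array([ 0.5025, -0.4085]), array([98.5, 98.6]), 58.5), np.float64(0.24139116665683052))
cocoa 311 (array([ 0.6879, -0.168 ]), array([50.2, 17.2]), 2.4)
scene fin 265 (array([ 0.5048, -0.4085]), array([20.8, 59.7]), 9.2)
lid ((array([ 0.5055, -0.4092]), array([100. ,  97.6]), 60.3), np.float64(0.24130173309835456))
oats 371 (array([0.6878, 0.1686]), array([55.7, 56.8]), 33.9)
seeds 389 (array([0.665 , 0.0703]), array([55.2, 55.8]), 59.3)
cocoa 492 (array([ 0.689 , -0.1482]), array([56.2, 54.7]), 21.5)
top fin 180 (array([ 0.5024, -0.4073]), array([13.9, 59.5]), 11.8)
lid ((array([ 0.5021, -0.4084]), array([100.5, 100.5]), 55.4), np.float64(0.24125589191702623))
oats 355 (array([0.6865, 0.1691]), array([55.7, 55.1]), 73.1)
seeds 329 (array([0.6635, 0.0693]), array([53.2, 53.8]), 2.1)
cocoa 347 (array([ 0.6872, -0.1469]), array([54.9, 55.6]), 53.8)
go cm [23.44 21.78 18.18] q [-39.  28.  54. 116.  -0.  43.]
```

Emit:
move_arm(offset=[[3.35, 3.1, 0], [3.35, 3.1, 0], [3.35, 3.1, 1], [3.35, 3.1, 2], [3.35, 3.1, 2]], twist=[[0, 0, 0], [0, 0, 0], [0, 0, 0], [0, 0, 0], [0, 0, 0]], grip=[0.9, 0.9, 0.9, 0.9, 0.9])

```text
time: 12.7
ee_pos: [0.6355, -0.2208, 0.3317]
tcp_rot: [-179.9, -0.0, 97.6]
wrist_force: [0.2, -0.0, 0.3]
opening: 0.077
grasp_force: 0.0
```

Emit:
move_arm(offset=[[3.35, 3.1, 2], [3.35, 3.1, 2], [0, 0, 2], [0, 0, 2], [0, 0, 3]], twist=[[0, 0, 0], [0, 0, 0], [0, 0, -0.145], [0, 0, -0.145], [0, 0, -0.145]], grip=[0.9, 0.9, 0.9, 0.9, 0.9])

```text
time: 13.2
ee_pos: [0.6873, -0.1471, 0.2221]
tcp_rot: [-180.0, -0.0, 122.9]
wrist_force: [-0.1, 0.2, 0.6]
opening: 0.0767
grasp_force: 0.0
```

Emit:
move_arm(offset=[[0, 0, 0], [0, 0, 0], [0, 0, 0], [0, 0, 0], [0, 0, 0]], twist=[[0, 0, -0.145], [0, 0, -0.145], [0, 0, -0.145], [0, 0, -0.145], [0, 0, -0.145]], grip=[0.9, 0.9, 0.9, 0.9, 0.9])

```text
time: 13.7
ee_pos: [0.6867, -0.1477, 0.2219]
tcp_rot: [-180.0, -0.2, 164.4]
wrist_force: [0.8, 0.3, 0.0]
opening: 0.0768
grasp_force: 0.0
```

Emit:
move_arm(offset=[[0, 0, 0], [0, 0, 0], [0, 0, 0], [0, 0, 0], [0, 0, 0]], twist=[[0, 0, -0.145], [0, 0, -0.145], [0, 0, -0.14], [0, 0, 0], [0, 0, 0]], grip=[0.9, 0.9, 0.9, 0.9, 0.9])

```text
time: 14.2
ee_pos: [0.6871, -0.1478, 0.2225]
tcp_rot: [180.0, -0.1, -171.5]
wrist_force: [-0.7, 0.2, 0.8]
opening: 0.077
grasp_force: 0.0
```

```bash
cat >> h.py <<'E'
def jars(q):
    X=cloud(q); z=X[...,2]
    for t,lo,hi in (('oats',(22,120,80),(34,255,255)),('seeds',(8,150,120),(20,255,255)),('cocoa',(105,120,40),(122,255,255))):
        m=mask(q,lo,hi)&(((z>.05)&(z<.08)&(X[...,0]>.5)&(X[...,0]<.76)&(abs(X[...,1])<.3)) | ((z>.09)&(z<.13)))
        if m.sum()>10: print(q['name'],t,m.sum(),mrect(X[m]),X[m][:,2].mean().round(3))
C=np.array([.4413,.2315]); YAW=-81.4
def slot(x,y,z,C=C,yaw=YAW):
    a=np.radians(yaw); return [*(C+np.array([np.cos(a)*x-np.sin(a)*y,np.sin(a)*x+np.cos(a)*y])),z]
E
python3 - <<'E'
from h import *
o=bot.get_obs(); print(o['ee_pos'],o['tcp_rot'])
jars(cam('top')); q=cam('wrist'); jars(q)
t=cam('scene'); X=cloud(t); z=X[...,2]
m=(z>.03)&(z<.1)&(np.hypot(X[...,0]-.74,X[...,1]-.24)<.075)&(t['color'].min(-1)>120); print('pot',mrect(X[m]))
go([.688,-.1475,.074],-171.4)
E
```

```text
[ 0.68708766 -0.14776089  0.22252724] [ 1.79967632e+02 -8.92214867e-02 -1.71517695e+02]
top oats 359 (array([0.6867, 0.1687]), array([54.9, 55.3]), 28.2) 0.069
top seeds 344 (array([0.4785, 0.2951]), array([ 55. , 636.7]), 39.5) 0.07
top cocoa 121 (array([ 0.6909, -0.1313]), array([23.8, 47. ]), 70.6) 0.069
wrist oats 2811 (array([0.6774, 0.1182]), array([156.2,  56.4]), 79.7) 0.067
wrist seeds 481 (array([0.6631, 0.0694]), array([54.2, 56. ]), 69.7) 0.065
wrist cocoa 2440 (array([ 0.687 , -0.1469]), array([55.5, 55.5]), 8.4) 0.069
pot (array([0.7579, 0.2276]), array([127.7,  81.7]), 80.6)
go cm [-0.07  0.02 14.91] twist z rad -0.000 q [-12.  27.  34.  97.  -0. -21.]
```

Emit:
move_arm(offset=[[0, 0, 4], [0, 0, 4], [0, 0, 4], [0, 0, 2.9], [0, 0, 0]], twist=[[0, 0, 0], [0, 0, 0], [0, 0, 0], [0, 0, 0], [0, 0, 0]], grip=[0.9, 0.9, 0.9, 0.9, 0.9], force=40)

```text
time: 14.85
ee_pos: [0.6851, -0.1473, 0.0692]
tcp_rot: [179.8, -0.4, -171.4]
wrist_force: [-0.9, 0.6, -0.4]
opening: 0.0768
grasp_force: 0.0
```

Emit:
move_arm(offset=[[0, 0, 0], [0, 0, 0], [0, 0, 0], [0, 0, 0], [0, 0, 0]], twist=[[0, 0, 0], [0, 0, 0], [0, 0, 0], [0, 0, 0], [0, 0, 0]], grip=[0.4, 0.4, 0.4, 0.4, 0.4])

```text
time: 15.35
ee_pos: [0.6888, -0.148, 0.077]
tcp_rot: [-179.9, 0.2, -171.3]
wrist_force: [0.4, 1.2, 6.4]
opening: 0.0553
grasp_force: 43.4
```

Emit:
move_arm(offset=[[0, 0, -2], [0, 0, -4], [0, 0, -4], [0, 0, -4], [0, 0, 0]], twist=[[0, 0, 0], [0, 0, 0], [0, 0, 0], [0, 0, 0], [0, 0, 0]], grip=[0.4, 0.4, 0.4, 0.4, 0.4])

```text
time: 15.85
ee_pos: [0.6891, -0.1482, 0.2221]
tcp_rot: [-179.8, 0.5, -171.3]
wrist_force: [1.1, 0.3, -0.9]
opening: 0.0555
grasp_force: 43.3
```

Run:
```python
from h import *
print(bot.get_obs()['ee_pos'])
for s in ((44,-38),(-44,-38),(0,38)): go(slot(s[0]/1000,s[1]/1000,.122))
```

```text
[ 0.68914047 -0.14824237  0.22209103]
go cm [22.65 36.93  9.67] q [-12.  27.  33.  96.  -0. -21.]
go cm [22.63 45.73  9.63] q [-12.  27.  33.  96.  -0. -21.]
go cm [15.04 41.32  9.72] q [-12.  27.  33.  96.  -0. -21.]
```

Emit:
move_arm(offset=[[2.5, 4.1, 0], [2.5, 4.1, 0], [2.5, 4.1, 0], [2.5, 4.1, 0], [2.5, 4.1, 0]], twist=[[0, 0, 0], [0, 0, 0], [0, 0, 0], [0, 0, 0], [0, 0, 0]], grip=[0.4, 0.4, 0.4, 0.4, 0.4])

```text
time: 16.35
ee_pos: [0.5315, 0.0369, 0.2142]
tcp_rot: [180.0, 0.0, -171.3]
wrist_force: [0.0, 0.3, -2.0]
opening: 0.055
grasp_force: 43.2
```

Emit:
move_arm(offset=[[2.5, 4.1, 0], [2.5, 4.1, 0], [2.5, 4.1, 0], [2.6, 4.1, 0], [0, 0, 0]], twist=[[0, 0, 0], [0, 0, 0], [0, 0, 0], [0, 0, 0], [0, 0, 0]], grip=[0.4, 0.4, 0.4, 0.4, 0.4])

```text
time: 16.85
ee_pos: [0.4052, 0.1858, 0.2149]
tcp_rot: [179.9, 0.0, -171.0]
wrist_force: [1.4, -0.6, -3.0]
opening: 0.0549
grasp_force: 43.4
```

Emit:
move_arm(offset=[[0, 0, 3], [0, 0, 3], [0, 0, 2], [0, 0, 0], [0, 0, 0]], twist=[[0, 0, 0], [0, 0, 0], [0, 0, 0], [0, 0, 0], [0, 0, 0]], grip=[0.4, 0.4, 0.4, 0.4, 0.4])

```text
time: 17.35
ee_pos: [0.4084, 0.1823, 0.135]
tcp_rot: [-180.0, 0.0, -171.3]
wrist_force: [0.1, 0.1, -2.4]
opening: 0.055
grasp_force: 43.4
```

```bash
cat >> h.py <<'E'
def caddy(q):
    X=cloud(q); z=X[...,2]
    r=mask(q,(0,150,80),(6,255,255))|mask(q,(174,150,80),(180,255,255))
    m=r&(z>.125)&(z<.16)&(X[...,0]<.62)&(X[...,0]>.25)&(X[...,1]<.42)
    if m.sum()<20: print('no bar'); return
    c,s,a=mrect(X[m]); 
    if s[0]<s[1]: a-=90
    yaw=a-90; d=np.array([np.cos(np.radians(yaw)),np.sin(np.radians(yaw))])
    print(q['name'],'bar',m.sum(),c,s,'yaw',round(yaw,1),'origin',(c+.118*d).round(4))
E
python3 - <<'E'
from h import *
go(slot(.044,-.038,.124)); q=cam('scene'); save(q,'s2',(280,80,520,260),3); caddy(q); caddy(cam('top'))
E
```

```text
go cm [-0.18 -0.03  1.1 ] q [ 24. -10. -17.  83.  -0.  15.]
scene bar 175 [0.4252 0.3467] [104.4  16.4] yaw -80.3 origin [0.4451 0.2304]
top bar 67 [0.4623 0.3545] [30.2 12.2] yaw -81.7 origin [0.4793 0.2377]
```

View pics/s2.png

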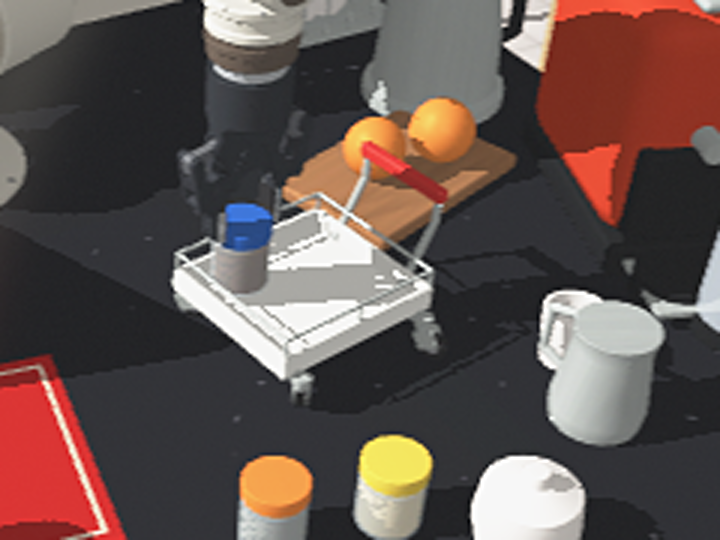

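The cocoa jar hangs over the front-right part of the tray at crop (243,248), inside the rails.

Emit:
move_arm(offset=[[-0.1, 0, 0.6], [0, 0, 0.4], [0, 0, 0.1], [0, 0, 0], [0, 0, 0]], twist=[[0, 0, 0], [0, 0, 0], [0, 0, 0], [0, 0, 0], [0, 0, 0]], grip=[0.4, 0.4, 0.4, 0.4, 0.4])

```text
time: 17.95
ee_pos: [0.4093, 0.1828, 0.1236]
tcp_rot: [180.0, 0.0, -171.3]
wrist_force: [0.4, 0.5, -2.6]
opening: 0.0552
grasp_force: 43.4
```

Emit:
move_arm(offset=[[0, 0, 0], [0, 0, 0], [0, 0, 0], [0, 0, 0], [0, 0, -3]], twist=[[0, 0, 0], [0, 0, 0], [0, 0, 0], [0, 0, 0], [0, 0, 0]], grip=[0.8, 0.8, 0.8, 0.8, 0.8])

```text
time: 18.45
ee_pos: [0.4078, 0.1821, 0.1507]
tcp_rot: [-179.9, -0.3, -171.3]
wrist_force: [0.9, -0.5, 0.1]
opening: 0.0685
grasp_force: 0.0
```

Emit:
move_arm(offset=[[0, 0, -4], [0, 0, -3], [0, 0, 0], [0, 0, 0]], twist=[[0, 0, 0], [0, 0, 0], [0, 0, 0], [0, 0, 0]], grip=[0.9, 0.9, 0.9, 0.9])

```text
time: 18.85
ee_pos: [0.4096, 0.1829, 0.2239]
tcp_rot: [180.0, 0.1, -171.3]
wrist_force: [-0.1, 0.4, 0.1]
opening: 0.0769
grasp_force: 0.0
```

Run:
```python
from h import *
for n in ('scene','top'):
    q=cam(n); jars(q); caddy(q)
go([.6642,.0698,.2])
```

```text
scene oats 381 (array([0.6875, 0.1685]), array([55.7, 56.5]), 42.4) 0.068
scene seeds 394 (array([0.4661, 0.2811]), array([ 56.2, 637.2]), 43.1) 0.069
scene cocoa 259 (array([0.4097, 0.1811]), array([56.7, 56.4]), 7.2) 0.114
scene bar 174 [0.4244 0.3474] [106.9  18.5] yaw -82.7 origin [0.4394 0.2304]
top oats 355 (array([0.6871, 0.1692]), array([56.5, 54.3]), 1.6) 0.069
top seeds 341 (array([0.4782, 0.2931]), array([ 54.9, 633.8]), 39.8) 0.07
top cocoa 23 (array([0.4136, 0.1708]), array([50.5, 15.2]), 16.9) 0.114
top bar 34 [0.4688 0.355 ] [17.4 10.2] yaw -80.5 origin [0.4883 0.2386]
go cm [-23.52 -15.02   2.22] q [24. -9. -7. 92. -0. 15.]
```

Emit:
move_arm(offset=[[-3.9, -2.5, 0], [-3.9, -2.5, 0], [-3.9, -2.5, 0], [-3.9, -2.5, 0], [-3.9, -2.5, 0]], twist=[[0, 0, 0], [0, 0, 0], [0, 0, 0], [0, 0, 0], [0, 0, 0]], grip=[0.9, 0.9, 0.9, 0.9, 0.9])

```text
time: 19.45
ee_pos: [0.6221, 0.0877, 0.2219]
tcp_rot: [180.0, -0.1, -171.3]
wrist_force: [0.3, 1.0, 1.0]
opening: 0.0774
grasp_force: 0.0
```

Emit:
move_arm(offset=[[-4.0, -2.5, 2], [0, 0, 0], [0, 0, 0]], twist=[[0, 0, 0], [0, 0, 0], [0, 0, 0]], grip=[0.9, 0.9, 0.9])

```text
time: 19.75
ee_pos: [0.663, 0.07, 0.2006]
tcp_rot: [180.0, -0.3, -171.3]
wrist_force: [-0.1, 0.8, 1.1]
opening: 0.0766
grasp_force: 0.0
```

```bash
sed -i 's/((z>.09)&(z<.13)))/((z>.09)\&(z<.13)\&(X[...,0]>.33)\&(X[...,1]<.36)))/' h.py
python3 - <<'E'
from h import *
jars(cam('wrist')); go([.6642,.0698,.07],-171.4)
E
```

```text
wrist oats 2179 (array([0.682 , 0.1692]), array([47.7, 56.8]), 1.1) 0.068
wrist seeds 2854 (array([0.6629, 0.0708]), array([56. , 55.8]), 32.9) 0.069
go cm [-0.18 -0.1  13.27] twist z rad 0.002 q [ 6. 21. 23. 93.  0. -3.]
```

Emit:
move_arm(offset=[[0, 0, 4], [0, 0, 4], [0, 0, 3], [0, 0, 1.6], [0, 0, 0]], twist=[[0, 0, 0], [0, 0, 0], [0, 0, 0], [0, 0, 0], [0, 0, 0]], grip=[0.9, 0.9, 0.9, 0.9, 0.9])

```text
time: 20.3
ee_pos: [0.6617, 0.0711, 0.0771]
tcp_rot: [180.0, -0.1, -171.2]
wrist_force: [-0.2, -0.5, 1.6]
opening: 0.0765
grasp_force: 0.0
```

Emit:
move_arm(offset=[[0, 0, 0], [0, 0, 0], [0, 0, 0], [0, 0, 0], [0, 0, 0]], twist=[[0, 0, 0], [0, 0, 0], [0, 0, 0], [0, 0, 0], [0, 0, 0]], grip=[0.4, 0.4, 0.4, 0.4, 0.4])

```text
time: 20.8
ee_pos: [0.6642, 0.0709, 0.0813]
tcp_rot: [180.0, 0.2, -171.3]
wrist_force: [-3.4, 0.5, 6.8]
opening: 0.0554
grasp_force: 42.1
```

Emit:
move_arm(offset=[[0, 0, -2], [0, 0, -4], [0, 0, -4], [0, 0, -4], [0, 0, 0]], twist=[[0, 0, 0], [0, 0, 0], [0, 0, 0], [0, 0, 0], [0, 0, 0]], grip=[0.4, 0.4, 0.4, 0.4, 0.4])

```text
time: 21.3
ee_pos: [0.6651, 0.0707, 0.2265]
tcp_rot: [-180.0, 0.7, -171.3]
wrist_force: [0.0, 0.4, -0.9]
opening: 0.0551
grasp_force: 42.8
```

Run:
```python
from h import *
print(bot.get_obs()['ee_pos']); go(slot(-.044,-.038,.222))
q=cam('scene');jars(q)
```

```text
[0.66508961 0.07074923 0.2265384 ]
go cm [23.48 23.69  0.17] q [ 6. 21. 26. 94. -0. -3.]
scene oats 380 (array([0.6873, 0.1684]), array([56.4, 55.7]), 6.8) 0.068
scene cocoa 131 (array([0.4043, 0.1715]), array([31.4, 53.3]), 49.9) 0.115
```

Emit:
move_arm(offset=[[3.3, 3.4, 0], [3.4, 3.4, 0], [3.35, 3.4, 0], [3.35, 3.4, 0], [3.4, 3.4, 0]], twist=[[0, 0, 0], [0, 0, 0], [0, 0, 0], [0, 0, 0], [0, 0, 0]], grip=[0.4, 0.4, 0.4, 0.4, 0.4])

```text
time: 21.85
ee_pos: [0.4696, 0.2137, 0.2174]
tcp_rot: [180.0, -0.0, -171.3]
wrist_force: [0.1, 0.6, -1.4]
opening: 0.0549
grasp_force: 42.7
```

Emit:
move_arm(offset=[[3.35, 3.4, 0], [3.35, 3.4, 0], [0, 0, 0], [0, 0, 3], [0, 0, 0]], twist=[[0, 0, 0], [0, 0, 0], [0, 0, 0], [0, 0, 0], [0, 0, 0]], grip=[0.4, 0.4, 0.4, 0.4, 0.4])

```text
time: 22.35
ee_pos: [0.3936, 0.2695, 0.1848]
tcp_rot: [-179.9, -0.2, -171.2]
wrist_force: [-0.1, -1.0, -2.4]
opening: 0.0552
grasp_force: 42.9
```

Run:
```python
from h import *
print(bot.get_obs()['ee_pos']); go(slot(-.044,-.038,.128))
```

```text
[0.39361492 0.26953115 0.18478319]
go cm [-0.37 -0.06  5.68] q [34. -6. -8. 88. -0. 26.]
```

Emit:
move_arm(offset=[[-0.2, 0, 2], [0, 0, 2], [0, 0, 1], [0, 0, 0.4], [0, 0, 0]], twist=[[0, 0, 0], [0, 0, 0], [0, 0, 0], [0, 0, 0], [0, 0, 0]], grip=[0.4, 0.4, 0.4, 0.4, 0.4])

```text
time: 22.85
ee_pos: [0.3971, 0.2703, 0.1342]
tcp_rot: [-180.0, -0.0, -171.3]
wrist_force: [-0.5, -1.0, -1.1]
opening: 0.0549
grasp_force: 43.0
```

Run:
```python
from h import *
go(slot(-.044,-.038,.128))
```

```text
go cm [ 0.01 -0.1   0.62] q [ 34.  -5. -13.  82.  -0.  26.]
```

Emit:
move_arm(offset=[[0, 0, 0.4], [0, 0, 0.3], [0, 0, 0], [0, 0, 0], [0, 0, 0]], twist=[[0, 0, 0], [0, 0, 0], [0, 0, 0], [0, 0, 0], [0, 0, 0]], grip=[0.4, 0.4, 0.4, 0.4, 0.4])

```text
time: 23.35
ee_pos: [0.3969, 0.2705, 0.1272]
tcp_rot: [180.0, 0.0, -171.3]
wrist_force: [-0.4, 0.3, -0.7]
opening: 0.0545
grasp_force: 43.1
```

Emit:
move_arm(offset=[[0, 0, 0], [0, 0, 0], [0, 0, 0], [0, 0, 0], [0, 0, -3]], twist=[[0, 0, 0], [0, 0, 0], [0, 0, 0], [0, 0, 0], [0, 0, 0]], grip=[0.8, 0.8, 0.8, 0.8, 0.8])

```text
time: 23.85
ee_pos: [0.3955, 0.2695, 0.154]
tcp_rot: [-179.9, -0.3, -171.3]
wrist_force: [0.7, -0.1, -0.0]
opening: 0.0685
grasp_force: 0.0
```

Emit:
move_arm(offset=[[0, 0, -4], [0, 0, -3], [0, 0, 0], [0, 0, 0]], twist=[[0, 0, 0], [0, 0, 0], [0, 0, 0], [0, 0, 0]], grip=[0.9, 0.9, 0.9, 0.9])

```text
time: 24.25
ee_pos: [0.3972, 0.2707, 0.2273]
tcp_rot: [180.0, 0.1, -171.3]
wrist_force: [-0.2, 0.4, 0.2]
opening: 0.0766
grasp_force: 0.0
```

Run:
```python
from h import *
for n in ('scene','top'):
    q=cam(n); jars(q); caddy(q)
go([.687,.1687,.2])
```

```text
scene oats 382 (array([0.6881, 0.1675]), array([55.8, 57.3]), 49.5) 0.068
scene seeds 238 (array([0.3985, 0.2685]), array([54.4, 56.6]), 58.8) 0.114
scene cocoa 260 (array([0.4108, 0.1829]), array([54.7, 57.6]), 24.4) 0.114
scene bar 175 [0.4247 0.3473] [107.4  15.5] yaw -82.3 origin [0.4405 0.2304]
top oats 356 (array([0.6872, 0.1692]), array([54.6, 56.6]), 89.9) 0.069
top seeds 87 (array([0.3987, 0.2652]), array([54.1, 35.7]), 12.3) 0.114
top cocoa 368 (array([0.4104, 0.1815]), array([50.6, 53.4]), 0.9) 0.115
no bar
go cm [-27.16 -14.44   2.56] q [34. -5. -3. 92. -0. 26.]
```

Emit:
move_arm(offset=[[-3.9, -2, 0], [-3.9, -2.1, 0], [-3.9, -2.1, 0], [-3.9, -2.1, 0], [-3.9, -2.1, 0]], twist=[[0, 0, 0], [0, 0, 0], [0, 0, 0], [0, 0, 0], [0, 0, 0]], grip=[0.9, 0.9, 0.9, 0.9, 0.9])

```text
time: 24.85
ee_pos: [0.6066, 0.1963, 0.2254]
tcp_rot: [-180.0, -0.1, -171.3]
wrist_force: [0.4, 0.8, 1.0]
opening: 0.0767
grasp_force: 0.0
```

Emit:
move_arm(offset=[[-3.9, -2.0, 1], [-3.7, -2, 1.5], [0, 0, 0], [0, 0, 0]], twist=[[0, 0, 0], [0, 0, 0], [0, 0, 0], [0, 0, 0]], grip=[0.9, 0.9, 0.9, 0.9])

```text
time: 25.25
ee_pos: [0.6864, 0.1686, 0.1987]
tcp_rot: [-180.0, -0.3, -171.3]
wrist_force: [-0.9, 0.6, 0.6]
opening: 0.0766
grasp_force: 0.0
```

Run:
```python
from h import *
jars(cam('wrist')); go([.687,.1687,.073],-171.4)
```

```text
wrist oats 2892 (array([0.6862, 0.1697]), array([56. , 55.8]), 7.0) 0.069
go cm [-0.12 -0.06 12.77] twist z rad 0.002 q [14. 27. 32. 94.  0.  5.]
```

Emit:
move_arm(offset=[[0, -0.05, 4], [0, 0, 4], [0, 0, 3], [0, 0, 1.4], [0, 0, 0]], twist=[[0, 0, 0], [0, 0, 0], [0, 0, 0], [0, 0, 0], [0, 0, 0]], grip=[0.9, 0.9, 0.9, 0.9, 0.9])

```text
time: 25.8
ee_pos: [0.6852, 0.1692, 0.0773]
tcp_rot: [-180.0, -0.1, -171.2]
wrist_force: [-0.1, -1.1, 0.7]
opening: 0.0768
grasp_force: 0.0
```

Emit:
move_arm(offset=[[0, 0, 0], [0, 0, 0], [0, 0, 0], [0, 0, 0], [0, 0, 0]], twist=[[0, 0, 0], [0, 0, 0], [0, 0, 0], [0, 0, 0], [0, 0, 0]], grip=[0.4, 0.4, 0.4, 0.4, 0.4])

```text
time: 26.3
ee_pos: [0.6878, 0.1693, 0.0814]
tcp_rot: [180.0, 0.2, -171.3]
wrist_force: [-2.2, 1.4, 7.7]
opening: 0.0551
grasp_force: 42.1
```

Emit:
move_arm(offset=[[0, 0, -2], [0, 0, -4], [0, 0, -4], [0, 0, -4], [0, 0, 0]], twist=[[0, 0, 0], [0, 0, 0], [0, 0, 0], [0, 0, 0], [0, 0, 0]], grip=[0.4, 0.4, 0.4, 0.4, 0.4])

```text
time: 26.8
ee_pos: [0.6883, 0.1691, 0.2265]
tcp_rot: [179.9, 0.6, -171.3]
wrist_force: [0.6, -0.3, -0.9]
opening: 0.0547
grasp_force: 42.9
```

Run:
```python
from h import *
print(bot.get_obs()['ee_pos']); go(slot(0,.038,.222))
caddy(cam('top'))
```

```text
[0.68825088 0.16908697 0.22652457]
go cm [19.67  9.9   0.24] q [14. 28. 35. 97. -0.  5.]
top bar 246 [0.4241 0.3488] [108.   13.2] yaw -81.0 origin [0.4426 0.2323]
```

Emit:
move_arm(offset=[[3.9, 2, 0], [3.9, 2, 0], [3.9, 2, 0], [3.9, 2, 0], [3.9, 1.9, 0]], twist=[[0, 0, 0], [0, 0, 0], [0, 0, 0], [0, 0, 0], [0, 0, 0]], grip=[0.4, 0.4, 0.4, 0.4, 0.4])

```text
time: 27.35
ee_pos: [0.4769, 0.2372, 0.2171]
tcp_rot: [-180.0, -0.0, -171.3]
wrist_force: [0.3, 0.6, -0.7]
opening: 0.0548
grasp_force: 42.8
```

Emit:
move_arm(offset=[[0, 0, 0], [0, 0, 4], [0, 0, 4], [0, 0, 0], [0, 0, 0]], twist=[[0, 0, 0], [0, 0, 0], [0, 0, 0], [0, 0, 0], [0, 0, 0]], grip=[0.4, 0.4, 0.4, 0.4, 0.4])

```text
time: 27.85
ee_pos: [0.4788, 0.2367, 0.1382]
tcp_rot: [-180.0, -0.1, -171.3]
wrist_force: [1.0, 0.1, 0.3]
opening: 0.0546
grasp_force: 43.2
```

Run:
```python
from h import *
print(bot.get_obs()['ee_pos']); go(slot(0,.038,.128))
```

```text
[0.47884915 0.23668342 0.13819046]
go cm [-0.01  0.05  1.02] q [26.  2. -6. 82. -0. 18.]
```

Emit:
move_arm(offset=[[0, 0, 0.6], [0, 0, 0.4], [0, 0, 0.1], [0, 0, 0], [0, 0, 0]], twist=[[0, 0, 0], [0, 0, 0], [0, 0, 0], [0, 0, 0], [0, 0, 0]], grip=[0.4, 0.4, 0.4, 0.4, 0.4])

```text
time: 28.35
ee_pos: [0.4791, 0.2371, 0.1274]
tcp_rot: [180.0, 0.0, -171.3]
wrist_force: [-0.1, -0.2, -2.1]
opening: 0.0547
grasp_force: 43.2
```

Emit:
move_arm(offset=[[0, 0, 0], [0, 0, 0], [0, 0, 0], [0, 0, 0], [0, 0, -3]], twist=[[0, 0, 0], [0, 0, 0], [0, 0, 0], [0, 0, 0], [0, 0, 0]], grip=[0.8, 0.8, 0.8, 0.8, 0.8])

```text
time: 28.85
ee_pos: [0.4774, 0.2363, 0.1538]
tcp_rot: [-179.9, -0.3, -171.3]
wrist_force: [0.5, -1.0, -0.1]
opening: 0.0684
grasp_force: 0.0
```

Emit:
move_arm(offset=[[0, 0, -4], [0, 0, -4], [0, 0, -2], [0, 0, 0]], twist=[[0, 0, 0], [0, 0, 0], [0, 0, 0], [0, 0, 0]], grip=[0.8, 0.8, 0.6, 0.6])

```text
time: 29.25
ee_pos: [0.4798, 0.2375, 0.2605]
tcp_rot: [179.9, 0.3, -171.3]
wrist_force: [0.1, 0.0, -0.3]
opening: 0.051
grasp_force: 0.0
```

Run:
```python
from h import *
for n in ('scene','top'):
    q=cam(n); jars(q); caddy(q); save(q,n+'3',s=1.25)
    if n=='scene': save(q,'s3',(280,80,520,260),3)
go([.4241,.3485,.23])
```

```text
scene oats 272 (array([0.4708, 0.2469]), array([52.7, 86.9]), 42.4) 0.114
scene seeds 237 (array([0.3983, 0.2687]), array([54.5, 58.3]), 58.6) 0.114
scene cocoa 256 (array([0.4102, 0.1813]), array([55.7, 56.9]), 29.7) 0.114
scene bar 177 [0.4234 0.3467] [108.4  15.4] yaw -80.3 origin [0.4433 0.2304]
top oats 160 (array([0.4655, 0.2298]), array([25.5, 50.7]), 25.5) 0.114
top seeds 46 (array([0.4043, 0.247 ]), array([31.4,  8.8]), 9.0) 0.112
top cocoa 370 (array([0.4103, 0.1815]), array([50.7, 52.7]), 0.9) 0.115
no bar
go cm [ 3.74 11.85  2.68] q [26.  3.  8. 95.  0. 18.]
```

View pics/s3.png

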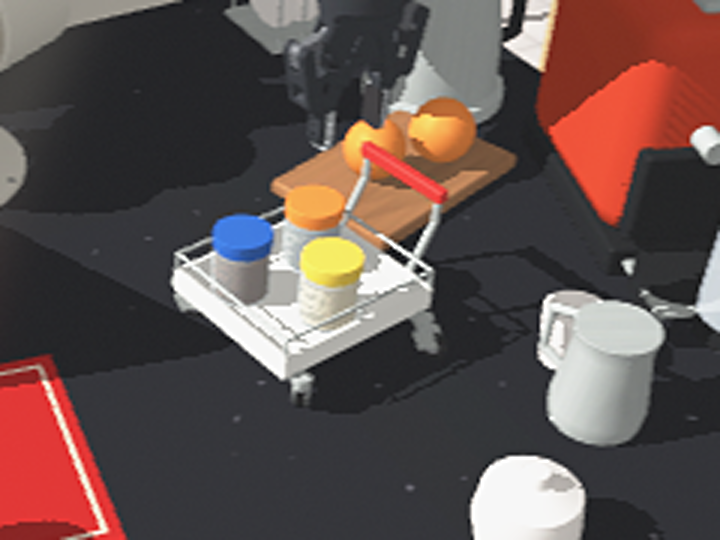

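All three jars stand upright in the tray, at crop (242,258) blue, (313,225) orange and (330,285) yellow. Next is the bar.

Emit:
move_arm(offset=[[1.25, 3.95, 0], [1.25, 3.95, 0], [1.2, 3.95, 2], [0, 0, 0], [0, 0, 0]], twist=[[0, 0, 0], [0, 0, 0], [0, 0, 0], [0, 0, 0], [0, 0, 0]], grip=[0.5, 0.5, 0.5, 0.5, 0.5])

```text
time: 29.85
ee_pos: [0.4234, 0.3488, 0.235]
tcp_rot: [-179.9, -0.2, -171.2]
wrist_force: [-0.3, -1.0, 0.4]
opening: 0.0426
grasp_force: 0.0
```

Run:
```python
from h import *
q=cam('wrist'); caddy(q); caddy(cam('scene')); go([.4241,.3485,.143],-171.3)
```

```text
wrist bar 1993 [0.4216 0.349 ] [109.3  11.7] yaw -80.8 origin [0.4405 0.2325]
scene bar 173 [0.4251 0.3472] [109.6  15.1] yaw -80.7 origin [0.4442 0.2308]
go cm [0.02 0.07 9.35] twist z rad 0.000 q [39.  5.  8. 93. -0. 31.]
```

Emit:
move_arm(offset=[[0, 0.05, 3], [0, 0, 3], [0, 0, 2], [0, 0, 0.7], [0, 0, 0]], twist=[[0, 0, -0.01], [0, 0, 0], [0, 0, 0], [0, 0, 0], [0, 0, 0]], grip=[0.5, 0.5, 0.5, 0.5, 0.5], force=30)

```text
time: 30.45
ee_pos: [0.4246, 0.3481, 0.1497]
tcp_rot: [-180.0, -0.0, -170.8]
wrist_force: [0.6, -0.1, 0.8]
opening: 0.0427
grasp_force: 0.0
```

Emit:
move_arm(offset=[[0, 0, 0], [0, 0, 0], [0, 0, 0], [0, 0, 0], [0, 0, 0]], twist=[[0, 0, 0], [0, 0, 0], [0, 0, 0], [0, 0, 0], [0, 0, 0]], grip=[0.3, 0.2, 0.1, 0, 0])

```text
time: 30.95
ee_pos: [0.4247, 0.3494, 0.1512]
tcp_rot: [179.9, 0.1, -170.7]
wrist_force: [-0.3, -0.7, 5.9]
opening: 0.0111
grasp_force: 32.5
```

Run:
```python
from h import *
o=bot.get_obs(); print(o['torque'],o['wrist_force'],o['tcp_rot'],o['ee_pos'])
X=cloud(cam('top')); 
q=cam('top'); X=cloud(q); z=X[...,2]
r=mask(q,(0,150,60),(6,255,255))|mask(q,(174,150,60),(180,255,255))
m=r&(z<.01)&(abs(X[...,0]-.467)<.17)&(abs(X[...,1]+.152)<.17); print('mat',mrect(X[m]))
q=cam('scene'); X=cloud(q); z=X[...,2]
r=mask(q,(0,150,60),(6,255,255))|mask(q,(174,150,60),(180,255,255))
m=r&(z<.01)&(abs(X[...,0]-.467)<.17)&(abs(X[...,1]+.152)<.17); print('mat',mrect(X[m]))
```

```text
[-0.07069457 -0.007096   -0.04157365] [-0.26728238 -0.69900722  5.94010114] [ 1.79944984e+02  1.07758937e-01 -1.70702334e+02] [0.42472523 0.34940558 0.15123624]
mat (array([ 0.4675, -0.1538]), array([273.6, 252.5]), 81.0)
mat (array([ 0.4668, -0.1511]), array([271.9, 256.1]), 81.1)
```

Run:
```python
from h import *
o=bot.get_obs(); b0=o['ee_pos'][:2]; y0=-80.7; y1=-99.
u=lambda y:np.array([np.cos(np.radians(y)),np.sin(np.radians(y))])
L=.118; org=b0+L*u(y0); fin=np.array([.467,-.1525]); P=[(org,y0)]
a=org+.08*u(y0); b=fin-.15*u(y1)
for s in (.004,.012,.022,.034,.046,.058,.070,.08): P.append((org+s*u(y0),y0))
N=11
for k in range(1,N+1):
    t=k/N; h=(2*t**3-3*t**2+1)*a+(t**3-2*t**2+t)*.13*u(y0)+(-2*t**3+3*t**2)*b+(t**3-t**2)*.13*u(y1)
    P.append((h,y0+(y1-y0)*(t-np.sin(2*np.pi*t)/(2*np.pi))))
for s in (.136,.12,.104,.088,.074,.06,.05,.044,.04): P.append((fin-s*u(y1),y1))
B=[(p-L*u(y),y) for p,y in P]
for (p,y),(p2,y2) in zip(B,B[1:]):
    psi=np.radians(y-90); d=(p2-p)*100
    print(np.round([np.cos(psi)*d[0]+np.sin(psi)*d[1], np.sin(psi)*d[0]-np.cos(psi)*d[1], -np.radians(y2-y)],3), p2.round(3))
```

```text
[-0.  -0.4 -0. ] [0.425 0.345]
[-0.  -0.8 -0. ] [0.427 0.338]
[-0. -1. -0.] [0.428 0.328]
[ 0.  -1.2 -0. ] [0.43  0.316]
[-0.  -1.2 -0. ] [0.432 0.304]
[-0.  -1.2 -0. ] [0.434 0.292]
[ 0.  -1.2 -0. ] [0.436 0.28 ]
[ 0. -1. -0.] [0.438 0.27 ]
[-0.067 -1.261  0.002] [0.44  0.258]
[-0.252 -1.398  0.01 ] [0.445 0.245]
[-0.496 -1.504  0.025] [0.452 0.231]
[-0.754 -1.577  0.041] [0.462 0.216]
[-0.97  -1.613  0.053] [0.473 0.201]
[-1.088 -1.608  0.058] [0.484 0.185]
[-1.076 -1.567  0.053] [0.494 0.169]
[-0.931 -1.5    0.041] [0.503 0.153]
[-0.687 -1.42   0.025] [0.508 0.138]
[-0.397 -1.334  0.01 ] [0.51  0.125]
[-0.121 -1.236  0.002] [0.509 0.112]
[ 0.  -1.4 -0. ] [0.507 0.098]
[ 0.  -1.6 -0. ] [0.504 0.083]
[-0.  -1.6 -0. ] [0.502 0.067]
[ 0.  -1.6 -0. ] [0.499 0.051]
[-0.  -1.4 -0. ] [0.497 0.037]
[ 0.  -1.4 -0. ] [0.495 0.023]
[ 0. -1. -0.] [0.493 0.013]
[-0.  -0.6 -0. ] [0.492 0.008]
[-0.  -0.4 -0. ] [0.492 0.004]
```

Emit:
move_arm(offset=[[0, -0.4, 0], [0, -0.8, 0], [0, -1, 0], [0, -1.2, 0], [0, -1.2, 0]], twist=[[0, 0, 0], [0, 0, 0], [0, 0, 0], [0, 0, 0], [0, 0, 0]], grip=[0, 0, 0, 0, 0], force=45)

```text
time: 31.6
ee_pos: [0.4321, 0.3042, 0.1514]
tcp_rot: [179.9, 0.1, -170.7]
wrist_force: [-1.3, 2.7, 7.2]
opening: 0.0111
grasp_force: 48.0
```

Emit:
move_arm(offset=[[0, -1.2, 0], [0, -1.2, 0], [0, -1, 0], [0, -0.4, 0], [0, 0, 0]], twist=[[0, 0, 0], [0, 0, 0], [0, 0, 0], [0, 0, 0], [0, 0, 0]], grip=[0, 0, 0, 0, 0])

```text
time: 32.1
ee_pos: [0.4384, 0.2659, 0.1513]
tcp_rot: [180.0, 0.1, -170.7]
wrist_force: [-1.6, -0.5, 6.9]
opening: 0.0108
grasp_force: 47.9
```

Run:
```python
from h import *
q=cam('scene'); caddy(q); jars(q); save(q,'s4',(240,80,480,260),3)
```

```text
scene bar 113 [0.4407 0.2583] [107.7  23.9] yaw -72.4 origin [0.4764 0.1458]
scene oats 295 (array([0.4946, 0.1526]), array([53.7, 58.5]), 25.8) 0.114
scene seeds 253 (array([0.4133, 0.1844]), array([53.2, 56.4]), 63.6) 0.114
scene cocoa 282 (array([0.4235, 0.0984]), array([54.9, 58.9]), 77.3) 0.114
```

View pics/s4.png

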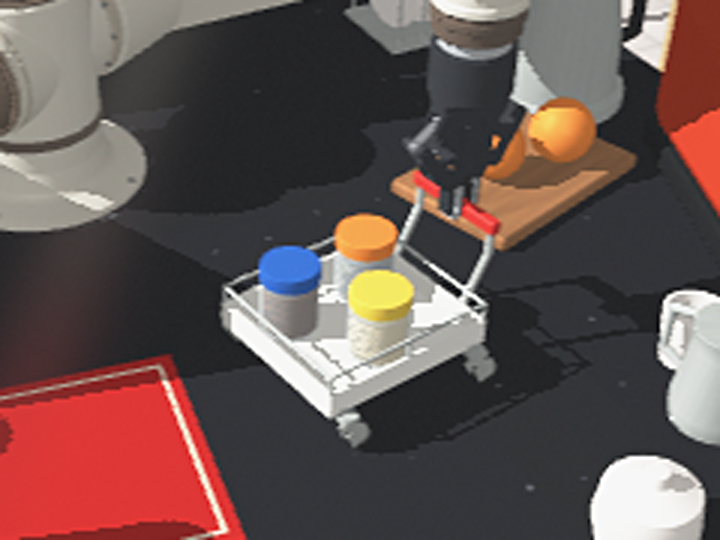

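The castors at crop (352,430) and (482,360) have swung to trail, and the jars are still upright. Now the steering part.

Emit:
move_arm(offset=[[0, -0.4, 0], [-0.06, -0.8, 0], [-0.25, -1.2, 0], [-0.5, -1.5, 0], [-0.75, -1.6, 0]], twist=[[0, 0, 0], [0, 0, 0.002], [0, 0, 0.01], [0, 0, 0.025], [0, 0, 0.041]], grip=[0, 0, 0, 0, 0])

```text
time: 32.65
ee_pos: [0.4617, 0.2144, 0.1514]
tcp_rot: [179.9, 0.1, -175.2]
wrist_force: [-2.1, 3.6, 6.8]
opening: 0.0105
grasp_force: 48.0
```

Emit:
move_arm(offset=[[-0.97, -1.6, 0], [-1.09, -1.6, 0], [-1.08, -1.55, 0], [-0.93, -1.5, 0], [-0.69, -1.4, 0]], twist=[[0, 0, 0.053], [0, 0, 0.058], [0, 0, 0.053], [0, 0, 0.041], [0, 0, 0.025]], grip=[0, 0, 0, 0, 0])

```text
time: 33.15
ee_pos: [0.5087, 0.137, 0.1514]
tcp_rot: [179.9, 0.2, 171.6]
wrist_force: [2.1, 3.8, 6.2]
opening: 0.0105
grasp_force: 47.9
```

Emit:
move_arm(offset=[[-0.4, -1.3, 0], [-0.12, -1.2, 0], [0, -1, 0], [0, -0.5, 0], [0, 0, 0]], twist=[[0, 0, 0.01], [0, 0, 0.002], [0, 0, 0], [0, 0, 0], [0, 0, 0]], grip=[0, 0, 0, 0, 0])

```text
time: 33.65
ee_pos: [0.5072, 0.0961, 0.1513]
tcp_rot: [180.0, 0.2, 170.9]
wrist_force: [0.8, -1.0, 5.7]
opening: 0.0106
grasp_force: 47.9
```

```bash
cat >> h.py <<'E'
def tray(q,o):
    X=cloud(q); z=X[...,2]
    m=(z>.04)&(z<.09)&(np.hypot(X[...,0]-o[0],X[...,1]-o[1])<.14)&(q['color'].min(-1)>60); print(q['name'],'tray',m.sum(),mrect(X[m]))
E
python3 - <<'E'
from h import *
o=bot.get_obs(); print(o['torque'],o['ee_pos'],o['tcp_rot'])
y=np.radians(o['tcp_rot'][2]+90); g=o['ee_pos'][:2]+.118*np.array([np.cos(y),np.sin(y)]); print('est origin',g)
for n in ('scene','top'):
    q=cam(n); caddy(q); jars(q); tray(q,g)
E
```

```text
[-0.22212131 -0.20660884  0.09119568] [0.50719449 0.09606841 0.15129886] [1.79978473e+02 1.51884218e-01 1.70927437e+02]
est origin [ 0.48858764 -0.02045534]
scene bar 84 [0.5306 0.091 ] [12.4 63.2] yaw -98.8 origin [ 0.5125 -0.0256]
scene oats 339 (array([ 0.5249, -0.0273]), array([52. , 58.8]), 64.2) 0.114
scene seeds 303 (array([0.4578, 0.0276]), array([57.2, 54.9]), 1.2) 0.114
scene cocoa 321 (array([ 0.443 , -0.0576]), array([54.1, 58.2]), 66.6) 0.114
scene tray 2868 (array([ 0.4942, -0.0125]), array([200., 185.]), 81.0)
no bar
top oats 358 (array([ 0.5247, -0.0273]), array([52.6, 52.8]), 46.5) 0.115
top seeds 251 (array([0.4598, 0.02  ]), array([52.3, 35.6]), 10.6) 0.115
top cocoa 358 (array([ 0.4421, -0.0577]), array([50.8, 53.9]), 1.2) 0.115
top tray 2541 (array([ 0.4851, -0.0242]), array([172.3, 195.5]), 81.4)
```

Emit:
move_arm(offset=[[0, -0.6, 0], [0, -1.2, 0], [0, -1.5, 0], [0, -1.5, 0], [0, -1.5, 0]], twist=[[0, 0, 0], [0, 0, 0], [0, 0, 0], [0, 0, 0], [0, 0, 0]], grip=[0, 0, 0, 0, 0])

```text
time: 34.25
ee_pos: [0.4975, 0.0345, 0.1514]
tcp_rot: [179.9, 0.2, 171.0]
wrist_force: [1.8, 1.8, 6.1]
opening: 0.011
grasp_force: 47.9
```

Emit:
move_arm(offset=[[0, -1.5, 0], [0, -1, 0], [0, -0.6, 0], [0, 0, 0], [0, 0, 0]], twist=[[0, 0, 0], [0, 0, 0], [0, 0, 0], [0, 0, 0], [0, 0, 0]], grip=[0, 0, 0, 0, 0])

```text
time: 34.75
ee_pos: [0.4925, 0.0034, 0.1513]
tcp_rot: [-180.0, 0.2, 170.9]
wrist_force: [1.4, -2.1, 6.0]
opening: 0.0105
grasp_force: 47.9
```

Run:
```python
from h import *
o=bot.get_obs(); print(o['torque'],o['ee_pos'],o['tcp_rot'])
y=np.radians(o['tcp_rot'][2]+90); g=o['ee_pos'][:2]+.118*np.array([np.cos(y),np.sin(y)]); print('est origin',g)
d=np.array([.467,-.1525])-g; u=np.array([np.cos(np.radians(-99)),np.sin(np.radians(-99))]); print('along',d@u,'lat(left)',u[0]*d[1]-u[1]*d[0])
for n in ('scene','top'):
    q=cam(n); caddy(q); jars(q); tray(q,g)
    # rim outlines: tray rect at rim height and border line
    save(q,n+'5')
    print([(proj(q,[*(g+u*a*.09+np.array([-u[1],u[0]])*b*.082),.066]).round(0)) for a in (1,-1) for b in (1,-1)])
save(q,'t5',(260,120,480,300),3.3)
```

```text
[-0.23794722 -0.18630869  0.06390761] [0.49249961 0.00343016 0.15128518] [-1.79995941e+02  1.63275847e-01  1.70942468e+02]
est origin [ 0.47392332 -0.11309847]
along 0.03999947883250892 lat(left) -0.0006743290469063776
scene bar 103 [0.5054 0.0018] [14.4 85.6] yaw -104.6 origin [ 0.4757 -0.1124]
scene oats 363 (array([ 0.5131, -0.1206]), array([54.1, 56.2]), 6.4) 0.114
scene seeds 319 (array([ 0.4431, -0.066 ]), array([54.7, 57.6]), 64.5) 0.114
scene cocoa 272 (array([ 0.4276, -0.1501]), array([55.3, 53.4]), 78.7) 0.115
scene tray 2970 (array([ 0.482 , -0.1056]), array([198.9, 184.3]), 81.0)
[array([242., 246.]), array([231., 203.]), array([314., 230.]), array([297., 190.])]
no bar
top oats 275 (array([ 0.5092, -0.128 ]), array([40.1, 52.7]), 86.7) 0.115
top cocoa 363 (array([ 0.4283, -0.1494]), array([50.8, 54.2]), 0.8) 0.115
top tray 1665 (array([ 0.463 , -0.1553]), array([103.1, 194.3]), 84.5)
[array([401., 205.]), array([391., 266.]), array([334., 193.]), array([324., 254.])]
```

View pics/t5.png

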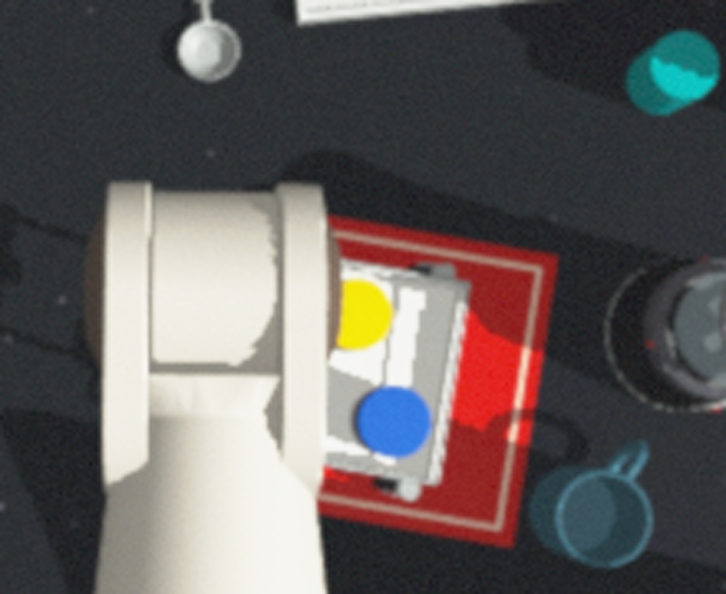

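The caddy is on the mat, square with the border line, about 40 mm short. I'll push the last stretch straight.

Emit:
move_arm(offset=[[0, -0.6, 0], [0, -1, 0], [0, -1, 0], [0, -0.7, 0], [0, -0.4, 0]], twist=[[0, 0, 0], [0, 0, 0], [0, 0, 0], [0, 0, 0], [0, 0, 0]], grip=[0, 0, 0, 0, 0])

```text
time: 35.35
ee_pos: [0.4867, -0.033, 0.1514]
tcp_rot: [180.0, 0.2, 171.0]
wrist_force: [1.1, 1.9, 6.7]
opening: 0.0107
grasp_force: 47.9
```

Emit:
move_arm(offset=[[0, -0.2, 0], [0, 0, 0], [0, 0, 0], [0, 0, 0], [0, 0, 0]], twist=[[0, 0, 0], [0, 0, 0], [0, 0, 0], [0, 0, 0], [0, 0, 0]], grip=[0, 0, 0, 0, 0])

```text
time: 35.85
ee_pos: [0.4864, -0.0349, 0.1513]
tcp_rot: [-180.0, 0.2, 171.0]
wrist_force: [0.9, -1.6, 6.0]
opening: 0.0112
grasp_force: 47.9
```

Run:
```python
from h import *
o=bot.get_obs(); print(o['torque'],o['ee_pos'],o['tcp_rot'])
y=np.radians(o['tcp_rot'][2]+90); g=o['ee_pos'][:2]+.118*np.array([np.cos(y),np.sin(y)]); print('est origin',g)
w=cam('wrist'); caddy(w); jars(w); X=cloud(w); z=X[...,2]
save(w,'w5')
for n in ('scene','top'):
    q=cam(n); jars(q); tray(q,g)
    X=cloud(q); z=X[...,2]; r=mask(q,(0,150,60),(6,255,255))|mask(q,(174,150,60),(180,255,255))
    m=r&(z<.006)&(abs(X[...,0]-.467)<.17)&(abs(X[...,1]+.152)<.17); print('mat',mrect(X[m]))
```

```text
[-0.25507754 -0.20233804  0.08759441] [ 0.48637139 -0.03486402  0.15127799] [-1.79990674e+02  1.57487819e-01  1.70967877e+02]
est origin [ 0.46784679 -0.15140088]
wrist bar 4385 [ 0.4763 -0.0337] [13.3 95.8] yaw -97.9 origin [ 0.4601 -0.1506]
wrist oats 5937 (array([ 0.4946, -0.1639]), array([ 71.6, 174.1]), 38.7) 0.113
wrist seeds 7943 (array([ 0.434 , -0.1014]), array([54.9, 55.7]), 24.0) 0.115
wrist cocoa 8480 (array([ 0.4215, -0.1837]), array([48.9, 56.5]), 64.3) 0.114
scene oats 373 (array([ 0.5052, -0.1585]), array([55.3, 55.4]), 63.4) 0.114
scene seeds 320 (array([ 0.4376, -0.1031]), array([54.9, 56.9]), 84.7) 0.114
scene cocoa 300 (array([ 0.4201, -0.1886]), array([57.6, 56.4]), 5.6) 0.115
scene tray 3002 (array([ 0.4751, -0.1433]), array([199. , 183.5]), 80.9)
mat (array([ 0.4669, -0.1456]), array([282.9, 255.6]), 80.8)
top oats 80 (array([ 0.5029, -0.1783]), array([15.7, 43.7]), 83.8) 0.115
top cocoa 372 (array([ 0.4213, -0.1876]), array([50.9, 54.3]), 1.1) 0.115
top tray 1299 (array([ 0.4557, -0.2037]), array([ 76.7, 194.9]), 81.6)
mat (array([ 0.4554, -0.2291]), array([122.3, 253.7]), 81.9)
```

Emit:
move_arm(offset=[[0, 0, 0], [0, 0, 0], [0, 0, 0], [0, 0, 0], [0, 0, 0]], twist=[[0, 0, 0], [0, 0, 0], [0, 0, 0], [0, 0, 0], [0, 0, 0]], grip=[0.2, 0.35, 0.5, 0.5, 0.5])

```text
time: 36.5
ee_pos: [0.4855, -0.0347, 0.1498]
tcp_rot: [-180.0, -0.0, 171.0]
wrist_force: [0.2, 0.7, 0.4]
opening: 0.0423
grasp_force: 0.0
```

Emit:
move_arm(offset=[[0, 0, -2], [0, 0, -4], [0, 0, -4], [0, 4, 0], [0, 4, 0]], twist=[[0, 0, 0], [0, 0, 0], [0, 0, 0], [0, 0, 0], [0, 0, 0]], grip=[0.5, 0.5, 0.5, 0.5, 0.5])

```text
time: 37.0
ee_pos: [0.4988, 0.0446, 0.2515]
tcp_rot: [180.0, 0.2, 170.8]
wrist_force: [0.9, -0.7, -0.5]
opening: 0.0426
grasp_force: 0.0
```

Emit:
move_arm(offset=[[0, 4, 0], [0, 4, 0], [0, 4, 0], [0, 0, 0], [0, 0, 0]], twist=[[0, 0, 0], [0, 0, 0], [0, 0, 0], [0, 0, 0], [0, 0, 0]], grip=[0.5, 0.5, 0.5, 0.5, 0.5])

```text
time: 37.5
ee_pos: [0.5168, 0.1635, 0.2496]
tcp_rot: [-180.0, -0.0, 171.1]
wrist_force: [0.3, -0.8, 0.2]
opening: 0.0428
grasp_force: 0.0
```

Run:
```python
from h import *
g=[.4678,-.1514]
for n in ('top','scene'):
    q=cam(n); jars(q); tray(q,g); X=cloud(q); z=X[...,2]
    r=mask(q,(0,150,60),(6,255,255))|mask(q,(174,150,60),(180,255,255))
    m=r&(z>.125)&(z<.16)&(abs(X[...,0]-.48)<.1)&(abs(X[...,1]+.03)<.06); print('bar',m.sum(),mrect(X[m]))
    m=r&(z<.006)&(abs(X[...,0]-.467)<.17)&(abs(X[...,1]+.152)<.17); print('mat',mrect(X[m]))
    m=(z>.232)&(z<.29)&(np.hypot(X[...,0]-.503,X[...,1]+.409)<.06); print('jug',mrect(X[m]),np.percentile(z[m],[5,95]))
    for c in ('fl','fr','rl','rr'): print(c,[(deep(q,d['position']).round(3).tolist(),round(d['p'],2)) for d in finder.pinpoint(q,'castor_%s_axle'%c)[:1]])
    if n=='top': save(q,'t6',(290,130,450,290),3.7)
    else: save(q,'s6',(140,120,380,300),3.3)
```

```text
top oats 372 (array([ 0.5035, -0.1575]), array([52.4, 54.5]), 27.4) 0.115
top seeds 359 (array([ 0.4377, -0.1021]), array([50.9, 51.4]), 0.4) 0.115
top cocoa 372 (array([ 0.4214, -0.1874]), array([50.8, 54.5]), 0.7) 0.115
top tray 3198 (array([ 0.4667, -0.1429]), array([197.1, 194.6]), 81.0)
bar 175 (array([ 0.4841, -0.0358]), array([ 10. , 107.3]), 80.8)
mat (array([ 0.468 , -0.1539]), array([273.8, 253.3]), 81.0)
jug (array([ 0.5024, -0.4087]), array([ 96.6, 100.5]), 0.0) [0.2376512  0.27696452]
fl [([0.37, -0.197, 0.026], 0.53)]
fr [([0.378, -0.19, 0.089], 0.53)]
rl [([0.567, -0.089, 0.044], 0.35)]
rr [([0.391, -0.05, 0.023], 0.59)]
scene oats 372 (array([ 0.5058, -0.1588]), array([55.5, 57.3]), 23.6) 0.114
scene seeds 321 (array([ 0.4378, -0.1025]), array([55.4, 57.4]), 58.2) 0.114
scene cocoa 304 (array([ 0.421 , -0.1895]), array([55.1, 54.3]), 8.6) 0.115
scene tray 2999 (array([ 0.4738, -0.1427]), array([200.3, 185.2]), 80.7)
bar 167 (array([ 0.4863, -0.0361]), array([ 12.1, 110.4]), 81.1)
mat (array([ 0.4665, -0.1453]), array([283.1, 256.6]), 81.0)
jug (array([ 0.5129, -0.408 ]), array([83.8, 98.3]), 3.2) [0.23597485 0.27738508]
fl [([0.552, -0.224, 0.02], 0.7)]
fr []
rl []
rr []
```

View pics/t6.png

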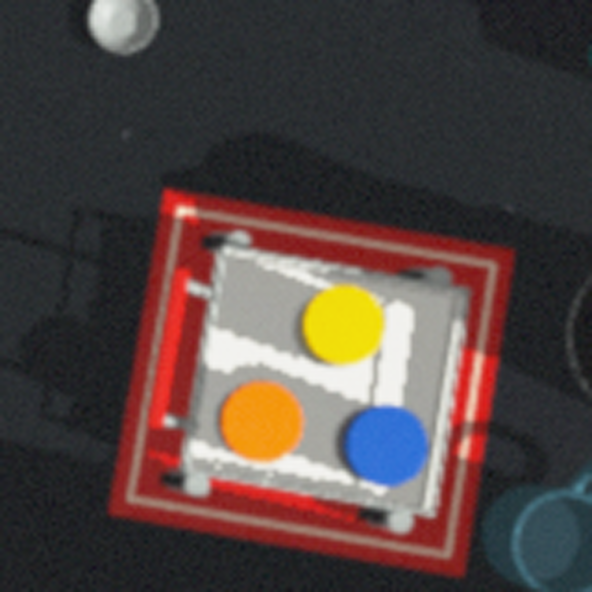

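View pics/s6.png

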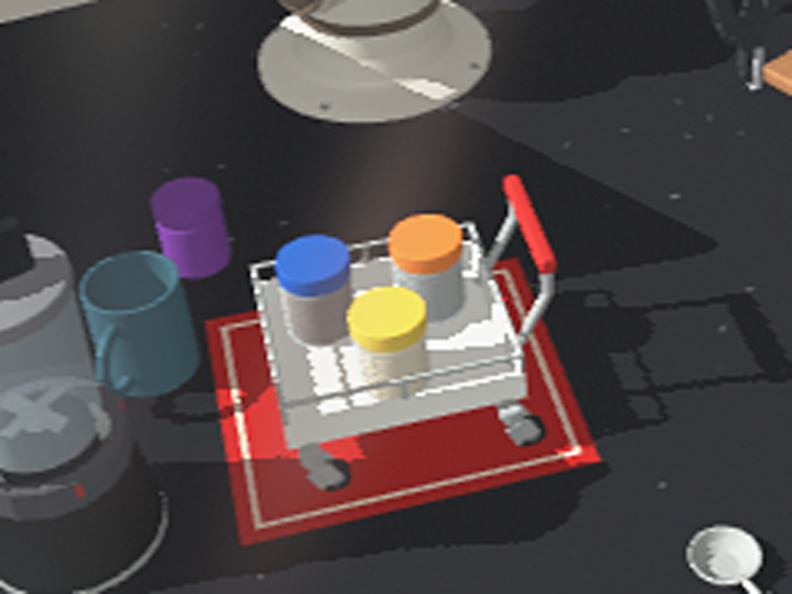

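```bash
python3 -c "
from h import *
print(bot.job_done())"
```

```text
the job is handed in; nothing more can be done
None
```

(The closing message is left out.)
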